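# Pack the ceramic valve bodies into the padded case

### The arm

A 6-joint arm with a two-finger parallel gripper is mounted at the origin on the work surface. World frame = base frame: x ahead of the robot, y to its left, z up, the work surface at z = 0. Lengths are in m, angles in rad, forces in N, time in s.
With the tool pointing down it reaches from about 0.3 to 0.85 m from the base axis. Payload 5.4 kg.
Tool frame: the origin (TCP) lies at the very end of the fingers, on their centre line; the grasp point (between the pads) lies 19 mm behind it; z points along the fingers, y is the direction in which the jaws open and shut (so a half turn about z gives the same grasp; the last joint's range is limited). The gripper opens to 85 mm and grips with 20 to 120 N. Pads are 22 mm wide; open, the fingers measure 114 mm over their backs; the gripper's body (76 mm by 85 mm) begins 54 mm behind the grasp point. The pads swing forward as they close: fully open they stand 13 mm farther back than shut.
Start: joints at [1.025, 0.158, 1.597, -0, 1.386, -0.21], TCP at [0.189, 0.543, 0.231] pointing down, gripper open.
Joint ranges: [-2.91, 2.91], [-0.94, 2.29], [0.18, 2.7], [-1.29, 4.43], [0.17, 2.64], [-3, 3]. Speed limits (rad/s): [2.57, 2.57, 3.14, 3.14, 3.14, 3.14].

### API

Orientations are given as a rotation vector (axis times angle).
In Python, from plant import arm gives the robot as it stands.
- The arm moves only by the tool arm_command, never from a script. Its argument "series" is a list that holds one entry, the list of rows, each a list of 7 numbers: the shift along the tool's x, y, z in m, then the turn, a rotation vector about the tool's x, y, z in rad, then the opening, from -1 (shut) to 1 (fully open), so that 0 is half open. In form: [[[dx, dy, dz, rx, ry, rz, fingers], ...]]. A call has 1 to 10 rows; each row shifts and turns the commanded pose from where the row before left it, along the tool's axes as they then stand; what a row does not reach is not made up. A row lasts 1/12 s, in which the tool goes at most 41.7 mm and 7.16 degrees, less where a joint would pass 70% of its speed; a pose out of reach is approached as far as the arm can. A call is refused whole if a number of a shift passes 0.0417 or a number of a turn 0.125, either way. A call with a gripper value outside its range is refused whole. The fingers move at their own pace and stop on an object; the grip force is fixed at half the most. Time passes only in rows, so rows that do not move let the fingers close. It gives the time, the measured TCP pose, the force and the opening at its end, in the units of the state.
- arm.state(): the state, without advancing time (a new reading comes with each control period).
- arm.grab_frame(name): name is "side" or "top" or "wrist"; returns the picture (420x560x3 uint8, red, green, blue); there is no depth.
- arm.calibration(name): a dict with "vertical_fov" (degrees; the focal length in pixels is half the picture's height over the tangent of half this angle, whatever the lens; pixels are square), "cx", "cy" (the principal point, pixels), "dist_coeffs" ([k1, k2, p1, p2, k3] as OpenCV has them; the pictures are not rectified), "T" (4x4, takes a point from camera to world coordinates); the wrist camera has in their place "T_tool_cam" (4x4, takes a point from camera to tool coordinates, whose origin is the TCP and whose axes are the flange's). Camera axes: x right, y up, looking along -z (the intrinsics and any distortion apply to the point x, -y, -z); pixel columns grow to the right and rows downward; lengths in m; the calibration is good to about 2 mm. A picture is of the moment at which its call begins: read the wrist's pose just before it. calibration takes no time and is no camera call.
- arm.finish_job(): hands the job in, once; it reports no verdict.
Trained networks look in the newest picture that a camera, given by its name, has taken for a name from the list of things; names that differ only in an ending like _2 or _b are one class to them, and where a whole thing is asked for, a point or a joint stands for the part that bears it (a point fixed in the world has none). Each returns a list of dicts, best first, with "confidence" (0 to 1); they miss things now and then, are a little off and sometimes report something else, mostly with a low value. They report only what shows in the picture. A call takes as long as a camera call. They do not tell look-alikes from the thing itself.
- arm.regions_of(camera, target): "mask" (420x560 bool, what is visible of it) and "extent" ([left, top, width, height] in pixels, round what is visible of it).
The state is a dict: "t": time; "joint_pos": joint angles; "joint_vel": joint speeds; "tau": joint torques, N m; "position": TCP position; "tcp_rot": TCP orientation; "force": force on the tool from outside, world axes, zero at the start; "wrist_torque": the same for the moment, N m; "grip_width": finger opening in m.
Only numpy, scipy, OpenCV 4.12 (cv2) and the standard library are available. Lean on these libraries where they do the work, as an engineer would, in place of code of your own. Each camera call takes 0.05 s, during which the arm holds its last target.

### The job

Raise the lid of the grey case by its orange handle bar and push the red knob of its folding stay over centre until it locks, so that the lid stands up safely. Then stand every white ceramic valve body upright in a padded pocket of its own, fully down, and leave the case open. The ceramic is brittle: grip it as lightly as you can, never let go of it in mid-air, and leave the jar, the spanner and the black handwheel alone.

Things in the scene. Friction and masses are not known exactly. Their poses are not given: they have to be found in the camera images.
- lid (a joint): hinge of the case lid, rad: 0 shut, grows as the lid is raised; about 1.51 when the stay is locked. Lid panel 170 mm deep, 300 mm wide, 10 mm thick, 0.45 kg; it takes about 3 N at the bar to lift. Hinge friction just holds it unaided above about 1.1 rad; lower than that it falls shut.
- stay_elbow (a joint): elbow of the folding stay, rad: 0 with the lid shut (stay folded), grows as the stay unfolds; 2.70 with its two links in line (lid then at its highest), 3.00 at its stop just past the line: the locked position (above 2.80 counts as locked). Lower link 66 mm, upper link 100 mm.
- hinge (a point): point on the axis of the lid hinge, middle of the far rim of the case, 100 mm above the table. Axes of the case: x from the front (handle side) to the hinge, y along the hinge, z up. The case is grey, 170 mm (x) by 300 mm (y) by 100 mm high, fixed to the table, with the hinge on its far side.
- lid_bar (a point): middle of the orange handle bar, a round bar 12 mm thick and 110 mm long along the case's y, carried on two steel arms 50 mm in front of the lid's front edge (38 mm clear gap between bar edge and lid edge); 220 mm from the hinge axis. Moves with the lid. The bar can turn in a light pinch, so a gripper may stay upright while it carries the lid round the hinge.
- stay_knob (a point): middle of the red knob on the stay's elbow, outside the case's +y (left) wall: a cylinder 18 mm thick, 45 mm long, axis along the case's y. Lid shut: it hangs beside the case. Lid at 1.4 rad: it stands about 25 mm on the robot's side of the locked line; pushing it away from the robot and somewhat down (30 degrees below level), with 3 to 10 N, over 30 to 40 mm, lifts the lid the last bit and locks.
- pocket1 (a point): centre of the floor of padded pocket 1 of 4, in a row along the case's y, 62 mm apart, 100 mm in front of the hinge axis. Square, 48 mm wide, 20 mm deep; floor 28 mm above the table, padding top 48 mm, case rim 100 mm. Axes as the case.
- pocket2 (a point): centre of the floor of padded pocket 2 of 4, in a row along the case's y, 62 mm apart, 100 mm in front of the hinge axis. Square, 48 mm wide, 20 mm deep; floor 28 mm above the table, padding top 48 mm, case rim 100 mm. Axes as the case.
- pocket3 (a point): centre of the floor of padded pocket 3 of 4, in a row along the case's y, 62 mm apart, 100 mm in front of the hinge axis. Square, 48 mm wide, 20 mm deep; floor 28 mm above the table, padding top 48 mm, case rim 100 mm. Axes as the case.
- pocket4 (a point): centre of the floor of padded pocket 4 of 4, in a row along the case's y, 62 mm apart, 100 mm in front of the hinge axis. Square, 48 mm wide, 20 mm deep; floor 28 mm above the table, padding top 48 mm, case rim 100 mm. Axes as the case.
- valve1_mid (a point): centre (half-way up) of a white ceramic valve body, 60 mm tall, 0.15 kg: round steel foot 42 mm across and 14 mm high, round white ceramic stem 26 mm across above it with a thin brass band; stands upright (z along its axis). May be absent. It cracks if the fingers press on it with more than 80 N in all (40 N a finger); a 20 N grip is ample.
- valve2_mid (a point): centre (half-way up) of a white ceramic valve body, 60 mm tall, 0.15 kg: round steel foot 42 mm across and 14 mm high, round white ceramic stem 26 mm across above it with a thin brass band; stands upright (z along its axis). May be absent. It cracks if the fingers press on it with more than 80 N in all (40 N a finger); a 20 N grip is ample.
- valve3_mid (a point): centre (half-way up) of a white ceramic valve body, 60 mm tall, 0.15 kg: round steel foot 42 mm across and 14 mm high, round white ceramic stem 26 mm across above it with a thin brass band; stands upright (z along its axis). May be absent. It cracks if the fingers press on it with more than 80 N in all (40 N a finger); a 20 N grip is ample.
- valve4_mid (a point): centre (half-way up) of a white ceramic valve body, 60 mm tall, 0.15 kg: round steel foot 42 mm across and 14 mm high, round white ceramic stem 26 mm across above it with a thin brass band; stands upright (z along its axis). May be absent. It cracks if the fingers press on it with more than 80 N in all (40 N a finger); a 20 N grip is ample.
- jar: bystander: closed amber jar 56 mm across, 85 mm high; origin at its underside.
- spanner: bystander: steel spanner lying on the table; origin at its underside.
- handwheel: bystander: black handwheel 64 mm across, 32 mm high; origin at its underside.
Things that resemble listed ones, but are neither listed nor needed, are in the scene too. Leave any green look-alike of the part that bears valve3_mid alone.

How it is judged:
On the way, in this order (a step that is already met when the one before it is completed fails the run):
1. the lid is up and its stay locked over centre (value of joint stay_elbow above 2.804 rad and value of joint lid above 1.3 rad), for 0.3 s.
2. with the stay locked, every valve body present stands in a pocket (((horizontal distance between valve1_mid and pocket1 below 0.008 m and z of valve1_mid in the frame of pocket1 between 0.024 and 0.036 m) or (horizontal distance between valve1_mid and pocket2 below 0.008 m and z of valve1_mid in the frame of pocket2 between 0.024 and 0.036 m) or (horizontal distance between valve1_mid and pocket3 below 0.008 m and z of valve1_mid in the frame of pocket3 between 0.024 and 0.036 m) or (horizontal distance between valve1_mid and pocket4 below 0.008 m and z of valve1_mid in the frame of pocket4 between 0.024 and 0.036 m)) and angle between each of valve1_mid, valve2_mid, valve3_mid, valve4_mid's own z axis and vertical below 0.12 rad and ((horizontal distance between valve2_mid and pocket1 below 0.008 m and z of valve2_mid in the frame of pocket1 between 0.024 and 0.036 m) or (horizontal distance between valve2_mid and pocket2 below 0.008 m and z of valve2_mid in the frame of pocket2 between 0.024 and 0.036 m) or (horizontal distance between valve2_mid and pocket3 below 0.008 m and z of valve2_mid in the frame of pocket3 between 0.024 and 0.036 m) or (horizontal distance between valve2_mid and pocket4 below 0.008 m and z of valve2_mid in the frame of pocket4 between 0.024 and 0.036 m)) and ((horizontal distance between valve3_mid and pocket1 below 0.008 m and z of valve3_mid in the frame of pocket1 between 0.024 and 0.036 m) or (horizontal distance between valve3_mid and pocket2 below 0.008 m and z of valve3_mid in the frame of pocket2 between 0.024 and 0.036 m) or (horizontal distance between valve3_mid and pocket3 below 0.008 m and z of valve3_mid in the frame of pocket3 between 0.024 and 0.036 m) or (horizontal distance between valve3_mid and pocket4 below 0.008 m and z of valve3_mid in the frame of pocket4 between 0.024 and 0.036 m)) and ((horizontal distance between valve4_mid and pocket1 below 0.008 m and z of valve4_mid in the frame of pocket1 between 0.024 and 0.036 m) or (horizontal distance between valve4_mid and pocket2 below 0.008 m and z of valve4_mid in the frame of pocket2 between 0.024 and 0.036 m) or (horizontal distance between valve4_mid and pocket3 below 0.008 m and z of valve4_mid in the frame of pocket3 between 0.024 and 0.036 m) or (horizontal distance between valve4_mid and pocket4 below 0.008 m and z of valve4_mid in the frame of pocket4 between 0.024 and 0.036 m))), for 0.2 s.
At the end, for the whole second after the job is handed in: lid above 1.3 rad with the stay locked (elbow above 2.80 rad); every valve body present stands in a pocket, centre within 8 mm of the pocket's, upright within 0.12 rad, foot on the pocket floor (centre 24 to 36 mm above it) (all of step 1 and all of step 2); the robot touches nothing.
It fails at once if the fingers press on a valve body with more than 80 N in all (both fingers added) (contact force between the fingers and valve1 above 80 N or contact force between the fingers and valve2 above 80 N or contact force between the fingers and valve3 above 80 N or contact force between the fingers and valve4 above 80 N).
It fails at once if a valve body is let go of in mid-air (centre more than 88 mm above the table, not held) ((height (world z) of valve1_mid above 0.088 m and contact force between the fingers and valve1 below 0.05 N) or (height (world z) of valve2_mid above 0.088 m and contact force between the fingers and valve2 below 0.05 N) or (height (world z) of valve3_mid above 0.088 m and contact force between the fingers and valve3 below 0.05 N) or (height (world z) of valve4_mid above 0.088 m and contact force between the fingers and valve4 below 0.05 N)).
It fails at once if a bystander is moved by more than 30 mm (distance of any of jar, spanner, handwheel from where it was at the start of the episode above 0.03 m).
Of valve1, valve2, valve3, valve4 only 2 to 4 are there at a start; the rules pass over those that are not, and their reading is None.
At some moment in a run one of valve1, valve2, valve3, valve4 may be knocked a few centimetres aside while the robot is not near it.
It also fails if it takes over 210 s, if anything falls off the work surface, if the arm or the gripper's body presses on something with over 40 N, if the wrist force passes 120 N, or if a joint passes its speed limit or range.

## Working session

There is one attempt and no reset: what is moved stays moved. The work goes in short steps, Python scripts to look and compute and a tool call to move; the robot and the scene stay as the last step left them, time stands still between calls to the robot, and variables do not carry over. Pictures are saved under pics/ and viewed, and the job is handed in when it is done.

Besides the shell and the picture viewer there is one more tool, called after "Call:" by a JSON object that holds its "method" and its "body". arm_command: Moves the arm, as the interface text tells. Its arguments: {"type":"object","properties":{"series":{"type":"array"}},"required":["series"]}

```bash
ls; mkdir -p pics; cat > h.py <<'E'
import numpy as np, cv2, sys
from plant import arm
from scipy.spatial.transform import Rotation as R
def K(c):
    f=210/np.tan(np.radians(c['vertical_fov'])/2)
    return np.array([[f,0,c['cx']],[0,f,c['cy']],[0,0,1.]])
def camT(name,st=None):
    c=arm.calibration(name)
    if name=='wrist':
        st=st or arm.state()
        T=np.eye(4);T[:3,:3]=R.from_rotvec(st['tcp_rot']).as_matrix();T[:3,3]=st['position']
        return c,T@np.array(c['T_tool_cam'])
    return c,np.array(c['T'])
def ray(name,uv,st=None):
    c,T=camT(name,st)
    p=cv2.undistortPoints(np.array(uv,float).reshape(-1,1,2),K(c),np.array(c['dist_coeffs'],float)).reshape(-1,2)
    d=np.c_[p[:,0],-p[:,1],-np.ones(len(p))]@T[:3,:3].T
    return T[:3,3],d
def onz(name,uv,z,st=None):
    o,d=ray(name,uv,st)
    return o+d*((z-o[2])/d[:,2])[:,None]
def proj(name,P,st=None):
    c,T=camT(name,st)
    q=(np.atleast_2d(P)-T[:3,3])@T[:3,:3]
    q=q*[1,-1,-1]
    return cv2.projectPoints(q,np.zeros(3),np.zeros(3),K(c),np.array(c['dist_coeffs'],float))[0].reshape(-1,2)
def snap(name,fn):
    im=arm.grab_frame(name); cv2.imwrite('pics/'+fn,im[:,:,::-1]); return im
def tri(obs):
    A=np.zeros((3,3));b=np.zeros(3)
    for o,d in obs:
        d=d.ravel()/np.linalg.norm(d);M=np.eye(3)-np.outer(d,d);A+=M;b+=M@o
    x=np.linalg.solve(A,b)
    return x,[np.linalg.norm((np.eye(3)-np.outer(d.ravel(),d.ravel())/(d.ravel()@d.ravel()))@(x-o)) for o,d in obs]
E
cat >a.py <<'E'
from h import *
np.set_printoptions(precision=3,suppress=True)
print(arm.state())
for n in ['side','top','wrist']:
    snap(n,n+'0.png'); print(n,arm.calibration(n))
E
python3 a.py
```

```text
pics
{'t': 0.0, 'joint_pos': array([ 1.025,  0.159,  1.598, -0.   ,  1.386, -0.21 ]), 'joint_vel': array([-0.001, -0.   , -0.   , -0.001,  0.001,  0.001]), 'tau': array([  0.   , -39.6  , -33.143,  -0.   ,   0.008,   0.   ]), 'position': array([0.189, 0.542, 0.23 ]), 'tcp_rot': array([-0.525, -3.097,  0.003]), 'force': array([ 0.529, -0.292,  0.529]), 'wrist_torque': array([ 0.015, -0.002,  0.009]), 'grip_width': 0.08512685546353774}
side {'vertical_fov': 44.97806551053365, 'cx': 272.0834800838246, 'cy': 212.86855503200908, 'dist_coeffs': array([-0.127,  0.   ,  0.   ,  0.   ,  0.   ]), 'T': array([[ 0.992,  0.101, -0.078,  0.529],
       [-0.127,  0.732, -0.67 , -0.819],
       [-0.011,  0.674,  0.739,  0.969],
       [ 0.   ,  0.   ,  0.   ,  1.   ]])}
top {'vertical_fov': 52.717761522240764, 'cx': 268.4400365842173, 'cy': 213.3921681723735, 'dist_coeffs': array([-0.098,  0.   ,  0.   ,  0.   ,  0.   ]), 'T': array([[ 0.027,  0.984, -0.178,  0.421],
       [-1.   ,  0.026, -0.008, -0.024],
       [-0.003,  0.178,  0.984,  1.17 ],
       [ 0.   ,  0.   ,  0.   ,  1.   ]])}
wrist {'vertical_fov': 61.479179481127495, 'cx': 277.3710611455901, 'cy': 210.8157606713839, 'dist_coeffs': array([0.031, 0.   , 0.   , 0.   , 0.   ]), 'T_tool_cam': array([[-0.001,  0.947,  0.321,  0.083],
       [ 1.   ,  0.001, -0.   , -0.001],
       [-0.001,  0.321, -0.947, -0.142],
       [ 0.   ,  0.   ,  0.   ,  1.   ]])}
```

View pics/side0.png

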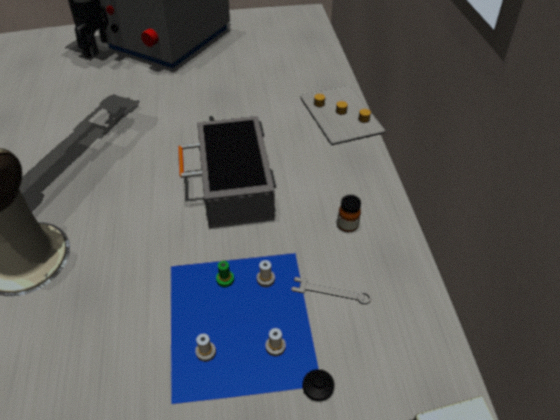

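View pics/top0.png

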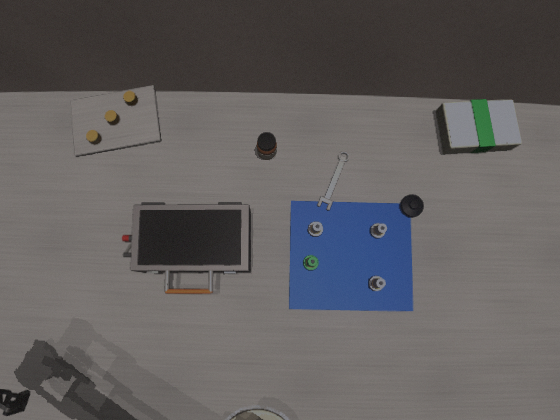

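View pics/wrist0.png

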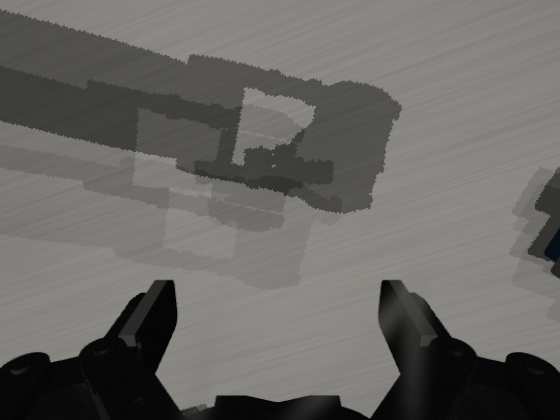

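Top view: case at about (190,240) with the orange bar at (188,291) and the red knob at (126,238). White valves are at (316,229), (379,230) and (377,284). The green look-alike at (311,263) must be left alone. The handwheel is at (412,206), the jar at (266,146) and the spanner at (333,182).

```bash
cat >b.py <<'E'
from h import *
np.set_printoptions(precision=4,suppress=True)
import itertools
for n,box in [('top',(110,190,270,310)),('side',(160,100,290,240))]:
    im=cv2.imread(f'pics/{n}0.png'); x0,y0,x1,y1=box
    cv2.imwrite(f'pics/{n}0c.png',cv2.resize(im[y0:y1,x0:x1],None,fx=4.2,fy=4.2,interpolation=cv2.INTER_CUBIC))
for t in ['lid','lid_bar','stay_knob','valve1_mid']:
    for n in ['side','top']:
        for r in arm.regions_of(n,t):
            m=r['mask']; c=np.argwhere(m).mean(0)[::-1]
            print(t,n,round(r['confidence'],2),r['extent'],c, onz(n,c,0.03)[0])
for t in ['side','top']:
    im=cv2.imread(f'pics/{t}0.png').astype(int)
    m=((im[:,:,2]>120)&(im[:,:,0]<60)&(im[:,:,1]<130)).astype('uint8')
    cc=cv2.connectedComponentsWithStats(m)
    print(t,[(s,c) for s,c in zip(cc[2],cc[3]) if 20<s[4]<900])
E
python3 b.py
```

```text
lid side 0.63 [180.2, 117.0, 92.8, 82.7] [230.5656 158.2038] [0.5401 0.2531 0.03  ]
lid top 0.98 [120.7, 206.0, 130.4, 86.0] [189.7359 239.9075] [0.5475 0.1969 0.03  ]
lid_bar side 0.91 [179.1, 118.7, 95.3, 80.3] [230.5468 158.0134] [0.5401 0.2539 0.03  ]
lid_bar top 0.95 [125.0, 200.8, 128.3, 92.8] [189.6776 239.9127] [0.5475 0.197  0.03  ]
stay_knob top 0.61 [121.4, 236.8, 10.0, 13.7] [125.7143 240.3214] [0.541  0.3738 0.03  ]
valve1_mid side 0.58 [264.0, 328.9, 21.5, 28.2] [275.056  342.9927] [ 0.5888 -0.3256  0.03  ]
valve1_mid top 0.61 [370.6, 223.1, 17.6, 14.4] [377.6162 230.404 ] [ 0.5872 -0.314   0.03  ]
valve1_mid top 0.59 [121.3, 204.8, 130.2, 88.1] [190.3072 240.3462] [0.5464 0.1952 0.03  ]
valve1_mid top 0.38 [258.2, 130.7, 16.2, 25.3] [266.4465 145.3303] [ 0.8214 -0.0038  0.03  ]
side [(array([145,  29,  10,   6,  40], dtype=int32), array([149.875,  31.5  ])), (array([315,  95,   9,   5,  37], dtype=int32), array([319.1622,  96.8108])), (array([337, 102,  10,   5,  42], dtype=int32), array([341.4762, 104.0714])), (array([360, 110,  11,   5,  47], dtype=int32), array([365.    , 111.9149])), (array([179, 146,   4,  28,  92], dtype=int32), array([180.5109, 159.3261]))]
top [(array([124,  92,  10,   9,  42], dtype=int32), array([128.5238,  95.5714])), (array([166, 290,  44,   3, 129], dtype=int32), array([187.6667, 291.0155]))]
```

View pics/top0c.png

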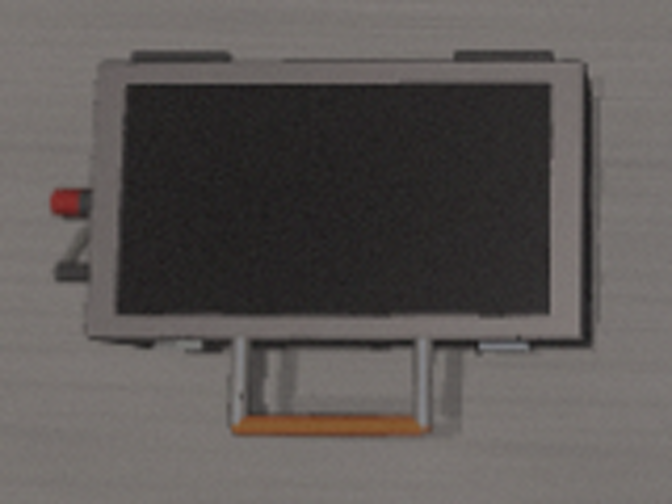

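View pics/side0c.png

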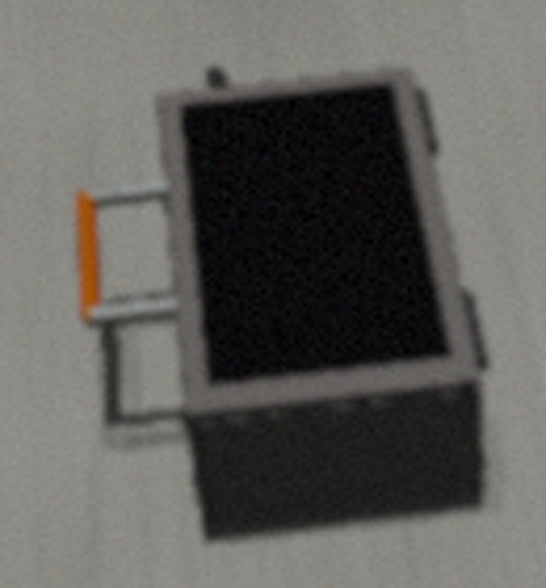

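```bash
cat >c.py <<'E'
from h import *
np.set_printoptions(precision=4,suppress=True)
tc=np.array([[101,63],[585,63],[578,337],[88,335]])/4.2+[110-.4,190-.4]
sc=np.array([[157,95],[405,70],[485,370],[190,415]])/4.2+[160-.4,100-.4]
# top order: far-left, far-right, near-right, near-left; side: near-left(y+), far-left, far-right, near-right
sc2=sc[[1,2,3,0]]
for a,b in zip(tc,sc2): print('corner',tri([ray('top',a),ray('side',b)]))
print('bar',tri([ray('top',[187.7,291.0]),ray('side',[180.5,159.3])]))
be=np.array([[234,426],[430,428]])/4.2+[109.6,189.6]
print('bar ends top at z.105',onz('top',be,0.105))
print('topcorners z=.11',onz('top',tc,.11))
vt=np.array([[316,229],[379,230],[377,284],[311,263]]);vs=[[266,272],[276,341],[204,347],[225,272]]
for a,b in zip(vt,vs): print('v',tri([ray('top',a),ray('side',b)]))
print('jar etc',onz('top',[[266,150],[412,206],[325,204],[342,157]],0.02))
E
python3 c.py
```

```text
corner (array([0.6245, 0.3339, 0.1063]), [np.float64(0.001916609682553271), np.float64(0.001916609682553247)])
corner (array([0.6348, 0.0351, 0.1144]), [np.float64(0.002254336064168559), np.float64(0.0022543360641687064)])
corner (array([0.4681, 0.0338, 0.1036]), [np.float64(5.33120643601341e-05), np.float64(5.3312064360217284e-05)])
corner (array([0.4584, 0.3278, 0.1084]), [np.float64(0.0012623268823366586), np.float64(0.0012623268823367467)])
bar (array([0.4111, 0.18  , 0.1067]), [np.float64(6.733719094173358e-05), np.float64(6.733719094167711e-05)])
bar ends top at z.105 [[0.4091 0.2366 0.105 ]
 [0.4119 0.1195 0.105 ]]
topcorners z=.11 [[0.6257 0.333  0.11  ]
 [0.6334 0.0351 0.11  ]
 [0.4679 0.0335 0.11  ]
 [0.4596 0.3275 0.11  ]]
v (array([ 0.5894, -0.1451,  0.0284]), [np.float64(0.0024516215880555684), np.float64(0.0024516215880554908)])
v (array([ 0.5903, -0.319 ,  0.0252]), [np.float64(0.0012458845115345292), np.float64(0.001245884511534596)])
v (array([ 0.4427, -0.3122,  0.0227]), [np.float64(0.00039257358420526046), np.float64(0.00039257358420525347)])
v (array([ 0.4969, -0.1325,  0.0282]), [np.float64(0.002485724353439672), np.float64(0.0024857243534396724)])
jar etc [[ 0.8109 -0.0027  0.02  ]
 [ 0.6599 -0.4154  0.02  ]
 [ 0.6588 -0.1707  0.02  ]
 [ 0.7964 -0.2189  0.02  ]]
```

Call:
{"method": "arm_command", "body": {"series": [[[0, 0, 0, 0, 0, 0.12, -0.1], [0, 0, 0, 0, 0, 0.12, -0.1], [0, 0, 0, 0, 0, 0.12, -0.1], [0, 0, 0, 0, 0, 0.12, -0.1], [0, 0, 0, 0, 0, 0.12, -0.1], [0, 0, 0, 0, 0, 0.12, -0.1], [0, 0, 0, 0, 0, 0.12, -0.1], [0, 0, 0, 0, 0, 0.12, -0.1], [0, 0, 0, 0, 0, 0.12, -0.1], [0, 0, 0, 0, 0, 0.12, -0.1]]]}}

```text
t: 1.38
position: [0.1895, 0.5429, 0.2313]
tcp_rot: [2.189, 2.254, 0.0]
force: [-0.5, -1.1, -1.1]
grip_width: 0.0383
```

Call:
{"method": "arm_command", "body": {"series": [[[-0.02, 0.01, 0, 0, 0, 0.009, -0.1], [-0.034, 0.018, 0, 0, 0, 0, -0.1], [-0.034, 0.02, -0.002, 0, 0, 0, -0.1], [-0.034, 0.02, -0.002, 0, 0, 0, -0.1], [-0.034, 0.02, -0.002, 0, 0, 0, -0.1], [-0.034, 0.02, -0.002, 0, 0, 0, -0.1], [-0.034, 0.02, -0.002, 0, 0, 0, -0.1], [-0.034, 0.02, -0.002, 0, 0, 0, -0.1], [-0.034, 0.02, -0.002, 0, 0, 0, -0.1], [-0.034, 0.02, -0.002, 0, 0, 0, -0.1]]]}}

```text
t: 2.22
position: [0.3867, 0.2202, 0.2477]
tcp_rot: [2.192, 2.25, 0.001]
force: [0.7, 1.2, 0.2]
grip_width: 0.0387
```

Call:
{"method": "arm_command", "body": {"series": [[[-0.022, 0.012, 0, 0, 0, 0, -0.1], [-0.02, 0.012, 0, 0, 0, 0, -0.1], [0, 0, 0, 0, 0, 0, -0.1]]]}}

```text
t: 2.47
position: [0.4131, 0.1775, 0.2476]
tcp_rot: [2.196, 2.244, 0.0]
force: [-0.2, 0.3, -0.2]
grip_width: 0.0386
```

```bash
cat >d.py <<'E'
from h import *
np.set_printoptions(precision=4,suppress=True)
n=sys.argv[1]
st=arm.state(); print(st['t'],st['position'],st['grip_width'],st['force'],st['joint_pos'])
print(R.from_rotvec(st['tcp_rot']).as_matrix())
for c in sys.argv[2:]: snap(c,f'{c}{n}.png')
import json;json.dump({k:np.array(v).tolist() for k,v in st.items()},open(f'st{n}.json','w'))
E
python3 d.py 1 wrist
```

```text
2.4667 [0.4131 0.1775 0.2476] 0.038605085116755124 [-0.2201  0.2646 -0.1944] [ 0.137  -0.1913  1.91   -0.0015  1.4216  0.1158]
[[-0.0214  0.9998  0.0015]
 [ 0.9998  0.0214 -0.0013]
 [-0.0014  0.0014 -1.    ]]
```

View pics/wrist1.png

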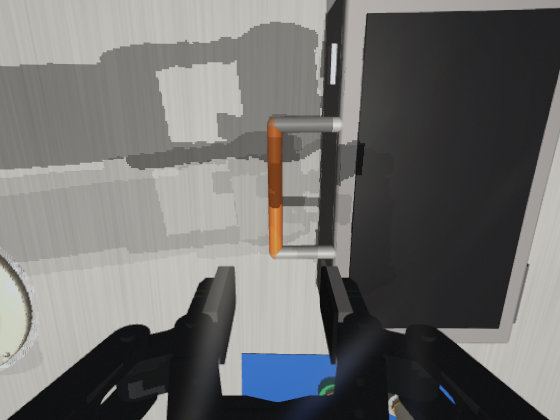

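```bash
cat >e.py <<'E'
from h import *
import json
np.set_printoptions(precision=4,suppress=True)
st={k:np.array(v) for k,v in json.load(open('st1.json')).items()}
print(onz('wrist',[[274,118],[277,257]],.105,st), 'lid front edge top z.11',onz('wrist',[[353,60],[341,300]],.11,st),'far-right corner',onz('wrist',[[508,341]],.11,st))
print('tri',tri([ray('wrist',[275.5,187.5],st),ray('top',[187.7,291.0]),ray('side',[180.5,159.3])]))
P=[[.411,.18,.105],[.631,.1835,.1]]
print(proj('wrist',P,st))
E
python3 e.py
```

```text
[[0.409  0.2396 0.105 ]
 [0.4137 0.1198 0.105 ]] lid front edge top z.11 [[0.4656 0.2816 0.11  ]
 [0.4729 0.0802 0.11  ]] far-right corner [[0.6323 0.0402 0.11  ]]
tri (array([0.411 , 0.1822, 0.1038]), [np.float64(0.001142474163723565), np.float64(0.0015981718610569662), np.float64(0.0008171597733768993)])
[[275.1977 191.7373]
 [537.9828 190.9231]]
```

Call:
{"method": "arm_command", "body": {"series": [[[0.003, -0.002, 0.02, 0, 0, 0.005, -0.1], [0, 0, 0.03, 0, 0, 0.005, -0.1], [0, 0, 0.03, 0, 0, 0, -0.1], [0, 0, 0.03, 0, 0, 0, -0.1], [0, 0, 0.03, 0, 0, 0, -0.1], [0, 0, 0.02, 0, 0, 0, -0.1], [0, 0, 0, 0, 0, 0, -0.1]]]}}

```text
t: 3.1
position: [0.4047, 0.1838, 0.083]
tcp_rot: [-2.198, -2.236, 0.012]
force: [-0.6, 0.3, -0.4]
grip_width: 0.0386
```

Call:
{"method": "arm_command", "body": {"series": [[[0, 0, 0, 0, 0, 0, -0.5], [0, 0, 0, 0, 0, 0, -0.5], [0, 0, 0, 0, 0, 0, -0.5], [0, 0, 0, 0, 0, 0, -0.75]]]}}

```text
t: 3.43
position: [0.411, 0.184, 0.0892]
tcp_rot: [2.201, 2.237, 0.006]
force: [10.4, 1.2, -2.0]
grip_width: 0.0116
```

Call:
{"method": "arm_command", "body": {"series": [[[0, 0, 0, 0, 0, 0, -0.75], [0, 0, 0, 0, 0, 0, -0.75], [0, 0, 0, 0, 0, 0, -0.75], [0, 0, 0, 0, 0, 0, -0.75]]]}}

```text
t: 3.77
position: [0.411, 0.184, 0.0892]
tcp_rot: [2.202, 2.237, 0.006]
force: [1.9, 1.4, 6.8]
grip_width: 0.0112
```

```bash
python3 -c "
import numpy as np
t=np.arange(0,1.401,.07);c=.22*np.cos(t);s=.22*np.sin(t)
for i in range(20):print([0,round(c[i]-c[i+1],4),round(-(s[i+1]-s[i]),4),0,0,0,-.9],end=', ')"
```

```text
[0, np.float64(0.0005), np.float64(-0.0154), 0, 0, 0, -0.9], [0, np.float64(0.0016), np.float64(-0.0153), 0, 0, 0, -0.9], [0, np.float64(0.0027), np.float64(-0.0152), 0, 0, 0, -0.9], [0, np.float64(0.0037), np.float64(-0.0149), 0, 0, 0, -0.9], [0, np.float64(0.0048), np.float64(-0.0146), 0, 0, 0, -0.9], [0, np.float64(0.0058), np.float64(-0.0143), 0, 0, 0, -0.9], [0, np.float64(0.0068), np.float64(-0.0138), 0, 0, 0, -0.9], [0, np.float64(0.0077), np.float64(-0.0133), 0, 0, 0, -0.9], [0, np.float64(0.0086), np.float64(-0.0128), 0, 0, 0, -0.9], [0, np.float64(0.0095), np.float64(-0.0121), 0, 0, 0, -0.9], [0, np.float64(0.0103), np.float64(-0.0114), 0, 0, 0, -0.9], [0, np.float64(0.0111), np.float64(-0.0107), 0, 0, 0, -0.9], [0, np.float64(0.0118), np.float64(-0.0099), 0, 0, 0, -0.9], [0, np.float64(0.0125), np.float64(-0.009), 0, 0, 0, -0.9], [0, np.float64(0.0131), np.float64(-0.0081), 0, 0, 0, -0.9], [0, np.float64(0.0136), np.float64(-0.0072), 0, 0, 0, -0.9], [0, np.float64(0.0141), np.float64(-0.0062), 0, 0, 0, -0.9], [0, np.float64(0.0145), np.float64(-0.0052), 0, 0, 0, -0.9], [0, np.float64(0.0148), np.float64(-0.0042), 0, 0, 0, -0.9], [0, np.float64(0.0151), np.float64(-0.0031), 0, 0, 0, -0.9],
```

Call:
{"method": "arm_command", "body": {"series": [[[0, 0, 0, 0, 0, 0, -0.9], [0, 0, 0, 0, 0, 0, -0.9], [0, 0, -0.004, 0, 0, 0, -0.9], [0, 0, -0.006, 0, 0, 0, -0.9], [0, 0, -0.005, 0, 0, 0, -0.9], [0, 0.0005, 0, 0, 0, 0, -0.9], [0, 0, 0, 0, 0, 0, -0.9]]]}}

```text
t: 4.35
position: [0.4117, 0.184, 0.1034]
tcp_rot: [2.202, 2.237, 0.007]
force: [7.5, 1.9, -3.8]
grip_width: 0.0097
```

```bash
python3 d.py 2 wrist side
```

```text
4.35 [0.4117 0.184  0.1034] 0.009673394501794011 [ 7.4764  1.863  -3.7652] [ 0.1507 -0.0258  2.0602  0.0007  1.1019  0.1347]
[[-0.0157  0.9999  0.0052]
 [ 0.9999  0.0157  0.0014]
 [ 0.0013  0.0052 -1.    ]]
```

View pics/wrist2.png

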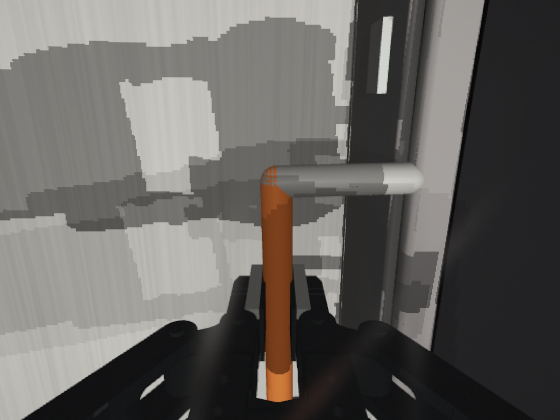

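Call:
{"method": "arm_command", "body": {"series": [[[0, 0.0016, -0.0153, 0, 0, 0, -0.9], [0, 0.0027, -0.0152, 0, 0, 0, -0.9], [0, 0.0037, -0.0149, 0, 0, 0, -0.9], [0, 0.0048, -0.0146, 0, 0, 0, -0.9], [0, 0.0058, -0.0143, 0, 0, 0, -0.9], [0, 0.0068, -0.0138, 0, 0, 0, -0.9], [0, 0.0077, -0.0133, 0, 0, 0, -0.9], [0, 0, 0, 0, 0, 0, -0.9]]]}}

```text
t: 5.12
position: [0.4459, 0.1849, 0.2057]
tcp_rot: [2.202, 2.236, 0.011]
force: [10.9, 4.8, -9.5]
grip_width: 0.0101
```

```bash
python3 d.py 3 side
```

```text
5.1167 [0.4459 0.1849 0.2057] 0.01007136757540283 [10.91    4.8341 -9.5309] [ 0.1409 -0.0701  1.8849  0.0017  1.3192  0.1251]
[[-0.0154  0.9999  0.0073]
 [ 0.9999  0.0154  0.0027]
 [ 0.0026  0.0073 -1.    ]]
```

View pics/side3.png

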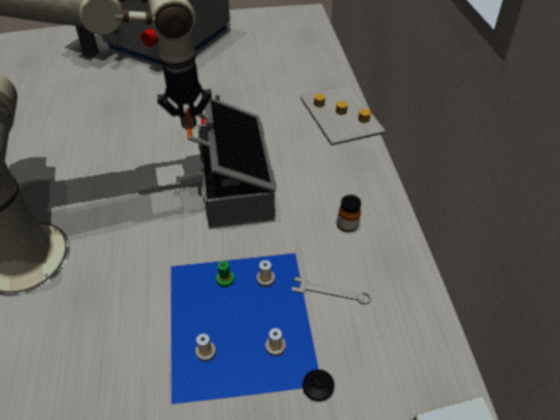

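Call:
{"method": "arm_command", "body": {"series": [[[0, 0.0106, -0.0125, 0, 0, 0, -0.9], [0, 0.0105, -0.0121, 0, 0, 0, -0.9], [0, 0.0113, -0.0114, 0, 0, 0, -0.9], [0, 0.0111, -0.0107, 0, 0, 0, -0.9], [0, 0.0118, -0.0099, 0, 0, 0, -0.9], [0, 0.0125, -0.009, 0, 0, 0, -0.9], [0, 0, 0, 0, 0, 0, -0.9]]]}}

```text
t: 5.75
position: [0.51, 0.1867, 0.2725]
tcp_rot: [-2.2, -2.237, -0.001]
force: [-9.9, 4.8, 14.1]
grip_width: 0.01
```

Call:
{"method": "arm_command", "body": {"series": [[[0, 0.0122, -0.009, 0, 0, 0, -0.9], [0, 0.0131, -0.0085, 0, 0, 0, -0.9], [0, 0.0136, -0.0076, 0, 0, 0, -0.9], [0, 0.0141, -0.0066, 0, 0, 0, -0.9], [0, 0.0145, -0.0055, 0, 0, 0, -0.9], [0, 0, 0, 0, 0, 0, -0.9], [0, 0, 0, 0, 0, 0, -0.9]]]}}

```text
t: 6.33
position: [0.5776, 0.1885, 0.3045]
tcp_rot: [-2.198, -2.237, -0.002]
force: [2.5, 7.7, -5.9]
grip_width: 0.0095
```

```bash
python3 d.py 4 side top wrist
```

```text
6.3333 [0.5776 0.1885 0.3045] 0.009498169788083878 [ 2.498   7.7427 -5.9438] [0.1144 0.2062 1.3992 0.0048 1.5388 0.0969]
[[-0.0173  0.9998 -0.0032]
 [ 0.9998  0.0173  0.0044]
 [ 0.0045 -0.0031 -1.    ]]
```

View pics/side4.png

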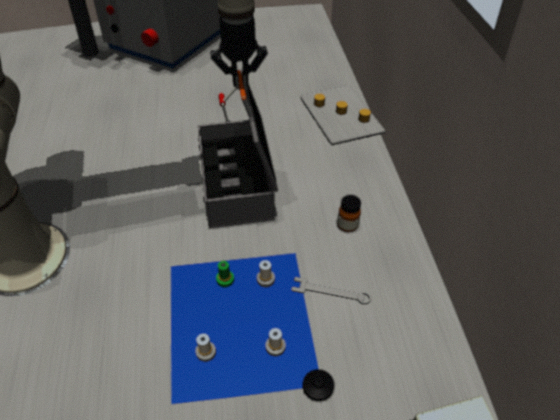

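View pics/top4.png

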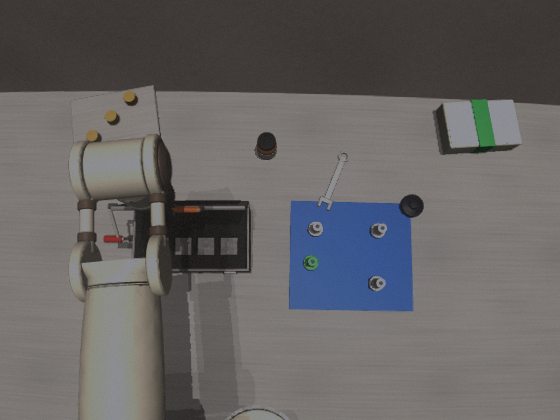

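View pics/wrist4.png

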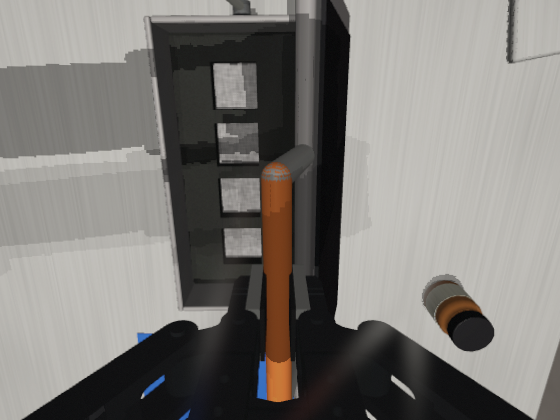

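Call:
{"method": "arm_command", "body": {"series": [[[0, 0.01, -0.0025, 0, 0, 0, -0.9], [0, 0.01, -0.0015, 0, 0, 0, -0.9], [0, 0, 0, 0, 0, 0, -0.9], [0, 0, 0, 0, 0, 0, -0.9], [0, 0, 0, 0, 0, 0, -0.5], [0, 0, 0, 0, 0, 0, -0.3], [0, 0, 0, 0, 0, 0, -0.2], [0, 0, 0, 0, 0, 0, -0.2]]]}}

```text
t: 7.15
position: [0.5979, 0.1862, 0.3108]
tcp_rot: [2.204, 2.238, -0.0]
force: [0.6, -0.8, -0.6]
grip_width: 0.0342
```

```bash
python3 d.py 5 side top wrist; cat > f.py <<'E'
from h import *
import json
np.set_printoptions(precision=4,suppress=True)
for s in ['side','top']:
    im=cv2.imread(f'pics/{s}{sys.argv[1]}.png').astype(int)
    m=((im[:,:,2]>90)&(im[:,:,0]<70)&(im[:,:,1]<70)&(im[:,:,2]>2*im[:,:,1])).astype('uint8')
    cc=cv2.connectedComponentsWithStats(m)
    print(s,[(list(a),b) for a,b in zip(cc[2],cc[3]) if 8<a[4]<900])
E
python3 f.py 5; python3 -c "
import cv2
a=cv2.imread('pics/side5.png')[60:240,160:300];b=cv2.imread('pics/top5.png')[180:290,90:270]
cv2.imwrite('pics/s5c.png',cv2.resize(a,None,fx=3.3,fy=3.3));cv2.imwrite('pics/t5c.png',cv2.resize(b,None,fx=4,fy=4))"
```

```text
7.15 [0.5979 0.1862 0.3108] 0.03419518297228864 [ 0.6463 -0.7574 -0.5519] [ 0.1094  0.2524  1.333  -0.0004  1.5561  0.0939]
[[-0.0156  0.9999  0.0002]
 [ 0.9999  0.0156 -0.0004]
 [-0.0004  0.0002 -1.    ]]
side [([np.int32(144), np.int32(28), np.int32(13), np.int32(9), np.int32(69)], array([150.2464,  32.2029])), ([np.int32(249), np.int32(87), np.int32(5), np.int32(7), np.int32(27)], array([251.0741,  89.6296])), ([np.int32(224), np.int32(93), np.int32(5), np.int32(10), np.int32(43)], array([225.8372,  97.1395]))]
top [([np.int32(104), np.int32(230), np.int32(17), np.int32(7), np.int32(100)], array([111.91, 233.46]))]
```

View pics/s5c.png

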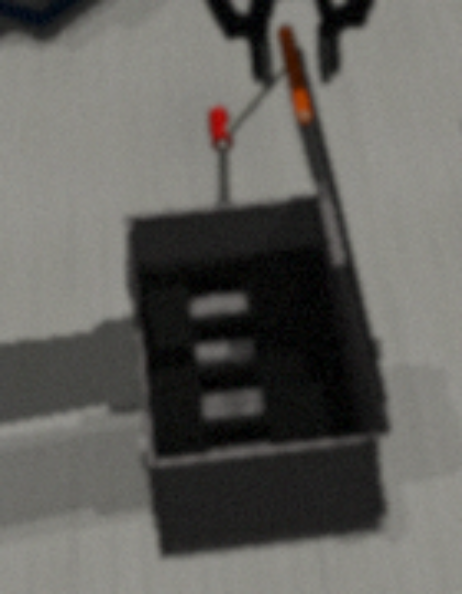

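View pics/t5c.png

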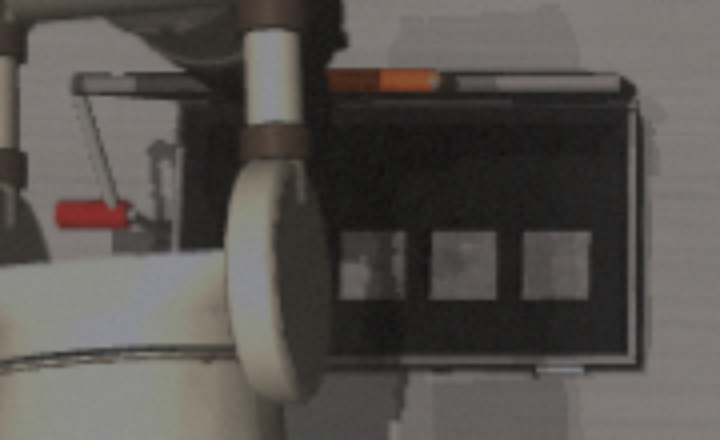

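View pics/wrist5.png

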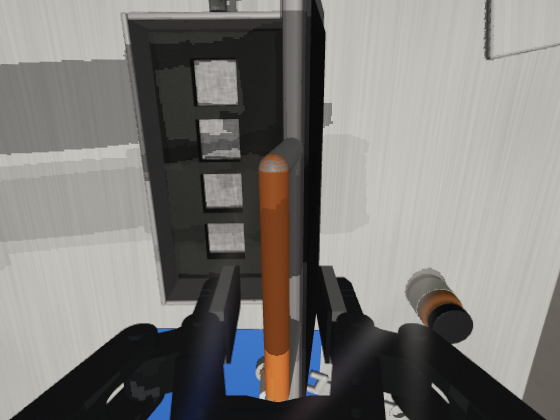

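```bash
cat > g.py <<'E'
from h import *
import json
np.set_printoptions(precision=4,suppress=True)
k=tri([ray('top',[111.9,233.5]),ray('side',[225.8,97.1])]);print('knob',k)
z=k[0][2]
print(onz('top',[[103.5,233.5],[121.5,233.8]],z))
# upper pivot: side crop (287,70)/3.3+(160,60) ; top crop (80,90)/4+(90,180)
print('upper',tri([ray('top',[79/4+89.6,85/4+179.6]),ray('side',[285/3.3+160,70/3.3+60])]))
st={k:np.array(v) for k,v in json.load(open('st5.json')).items()}
pk=[[216,82],[219,139],[223,190.5],[225.5,239]]
pk=onz('wrist',pk,.028,st);print('pockets wrist z.028',pk)
# top cam pocket centers 2..4 
print(onz('top',np.array([[372,266],[464,266],[557,266]])/4+[89.6,179.6],.028))
print('bar',onz('wrist',[[274,160]],.32,st))
E
python3 g.py
```

```text
knob (array([0.5434, 0.3657, 0.1566]), [np.float64(4.839163305446845e-05), np.float64(4.8391633054575955e-05)])
[[0.5427 0.3869 0.1566]
 [0.5433 0.3415 0.1566]]
upper (array([0.608 , 0.3578, 0.2092]), [np.float64(0.005942009079382894), np.float64(0.005942009079382716)])
pockets wrist z.028 [[0.5271 0.2766 0.028 ]
 [0.5279 0.2135 0.028 ]
 [0.5304 0.1503 0.028 ]
 [0.5314 0.0848 0.028 ]]
[[0.5303 0.2158 0.028 ]
 [0.5322 0.153  0.028 ]
 [0.534  0.0899 0.028 ]]
bar [[0.5954 0.2437 0.32  ]]
```

Call:
{"method": "arm_command", "body": {"series": [[[0, 0, -0.02, 0, 0, 0, -0.2], [0, 0, -0.025, 0, 0, 0, -0.2], [0, 0, -0.025, 0, 0, 0, -0.5], [0, -0.02, 0, 0, 0, 0, -0.8], [0.01, -0.03, 0, 0, 0, 0, -1], [0.025, -0.025, 0, 0, 0, 0, -1], [0.03, -0.02, 0, 0, 0, 0, -1], [0.03, -0.02, 0, 0, 0, 0, -1], [0.03, -0.02, 0.01, 0, 0, 0, -1], [0.03, -0.015, 0.02, 0, 0, 0, -1]]]}}

```text
t: 8.13
position: [0.4451, 0.3408, 0.3537]
tcp_rot: [2.202, 2.237, 0.01]
force: [0.3, 0.3, 0.4]
grip_width: -0.0003
```

Call:
{"method": "arm_command", "body": {"series": [[[0.03, 0, 0, -0.06, 0, 0, -1], [0, 0, 0, -0.12, 0, 0, -1], [0, 0, 0, -0.12, 0, 0, -1], [0, 0, 0, -0.12, 0, 0, -1], [0, 0, 0, -0.12, 0, 0, -1], [0, 0, 0, -0.12, 0, 0, -1], [0, 0, 0, -0.12, 0, 0, -1], [0, 0, 0, -0.09, 0, 0, -1], [0, 0, 0, 0, 0, 0, -1]]]}}

```text
t: 8.88
position: [0.4421, 0.3685, 0.3462]
tcp_rot: [1.689, 1.724, 0.794]
force: [-0.4, -0.1, -1.0]
grip_width: 0.0
```

```bash
python3 d.py 6 side wrist top; python3 f.py 6
```

```text
8.8833 [0.4421 0.3685 0.3462] 2.9771518161715737e-05 [-0.4397 -0.0833 -0.9831] [ 0.7614 -0.2689  1.9924 -0.7514  0.8611  1.0807]
[[-0.0185  0.6468  0.7625]
 [ 0.9998  0.0151  0.0114]
 [-0.0042  0.7626 -0.6469]]
side [([np.int32(224), np.int32(93), np.int32(5), np.int32(10), np.int32(43)], array([225.8605,  97.1395]))]
top [([np.int32(104), np.int32(230), np.int32(17), np.int32(7), np.int32(101)], array([111.9208, 233.4356]))]
```

View pics/side6.png

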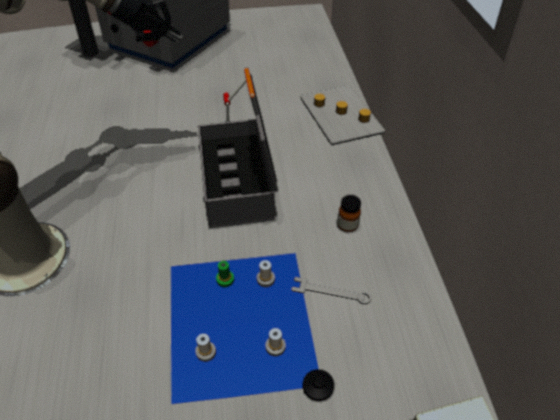

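View pics/wrist6.png

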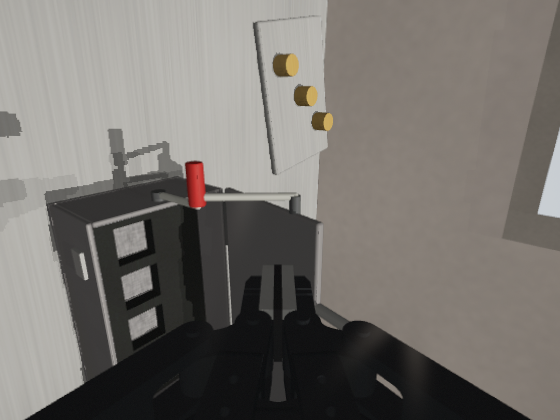

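```bash
cat > g2.py <<'E'
from h import *
import json
np.set_printoptions(precision=4,suppress=True)
st={k:np.array(v) for k,v in json.load(open('st6.json')).items()}
k=tri([ray('top',[111.9,233.5]),ray('side',[225.8,97.1]),ray('wrist',[195,184.5],st)]);print(k)
o,d=ray('wrist',[[195.5,164],[196,206]],st)
for i in range(2): print(o+d[i]*((.543-o[0])/d[i,0]))
Rm=R.from_rotvec(st['tcp_rot']).as_matrix()
K=k[0].copy(); K[1]=.370
print('to touch, tool axes',Rm.T@(K-0.009*Rm[:,2]-st['position']))
print('push 30deg below in tool axes',Rm.T@np.array([np.cos(.524),0.02,-np.sin(.524)]))
E
python3 g2.py
```

```text
(array([0.5423, 0.365 , 0.156 ]), [np.float64(0.0013295687141900811), np.float64(0.0014106425723750878), np.float64(0.0027076135308589954)])
[0.543  0.3838 0.1539]
[0.543  0.3399 0.1506]
to touch, tool axes [ 0.0004 -0.0801  0.1905]
push 30deg below in tool axes [0.0061 0.1787 0.9841]
```

Call:
{"method": "arm_command", "body": {"series": [[[0, -0.025, 0, 0, 0, 0, -1], [0, -0.03, 0, 0, 0, 0, -1], [0, -0.025, 0.01, 0, 0, 0, -1], [0, 0, 0.025, 0, 0, 0, -1], [0, 0, 0.03, 0, 0, 0, -1], [0, 0, 0.03, 0, 0, 0, -1], [0, 0, 0.03, 0, 0, 0, -1], [0, 0, 0.03, 0, 0, 0, -1], [0, 0, 0.018, 0, 0, 0, -1], [0, 0, 0, 0, 0, 0, -1]]]}}

```text
t: 9.87
position: [0.5288, 0.3685, 0.1761]
tcp_rot: [1.697, 1.716, 0.793]
force: [-0.1, 0.8, 0.2]
grip_width: -0.0001
```

```bash
python3 d.py 7 side wrist
```

```text
9.8667 [0.5288 0.3685 0.1761] -6.315565891194714e-05 [-0.1139  0.8399  0.1562] [ 0.634   0.0915  2.0209 -1.0856  0.5285  1.4569]
[[-0.0106  0.6466  0.7627]
 [ 0.9999  0.008   0.0071]
 [-0.0015  0.7628 -0.6467]]
```

View pics/wrist7.png

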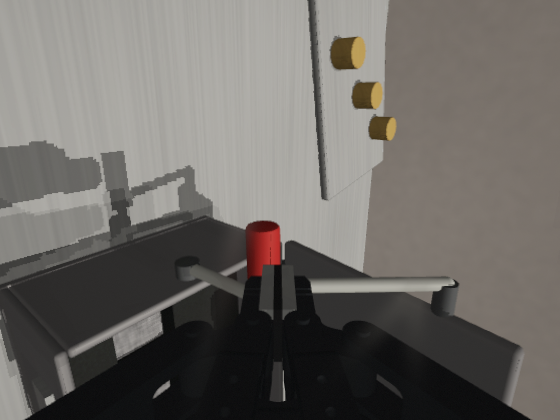

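View pics/side7.png

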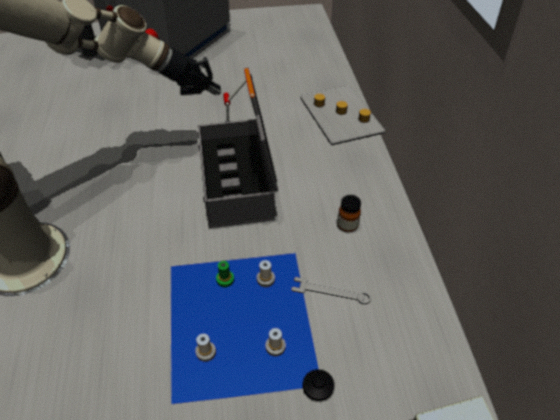

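Call:
{"method": "arm_command", "body": {"series": [[[0.003, -0.002, 0, 0, 0.114, -0.097, -1], [0.003, -0.002, 0, 0, 0.114, -0.097, -1], [0, 0, 0, 0, 0, 0, -1], [0, 0, 0, 0, 0, 0, -1]]]}}

```text
t: 10.3
position: [0.5232, 0.375, 0.1759]
tcp_rot: [1.532, 1.921, 0.89]
force: [0.7, 0.2, -0.6]
grip_width: -0.0004
```

```bash
cat > g3.py <<'E'
from h import *
np.set_printoptions(precision=4,suppress=True)
st=arm.state();print(st['position'],st['joint_pos'])
Rm=R.from_rotvec(st['tcp_rot']).as_matrix();print(Rm)
print('knob in tool',Rm.T@(np.array([.5423,.365,.156])-st['position']))
print('push30 tool',Rm.T@np.array([.866,0.02,-.5]))
E
python3 g3.py
```

```text
[0.5232 0.375  0.1759] [ 0.5509  0.0064  2.1097 -0.9363  0.3066  1.1295]
[[-0.2234  0.6313  0.7427]
 [ 0.9747  0.1437  0.171 ]
 [ 0.0012  0.7621 -0.6474]]
knob in tool [-0.014  -0.0046  0.0254]
push30 tool [-0.1745  0.1685  0.9703]
```

Call:
{"method": "arm_command", "body": {"series": [[[0, 0, -0.01, 0.1, 0, 0, -1], [0, 0, -0.005, 0.1, 0, 0, -1], [0, 0, 0, 0.1, 0, 0, -1], [0, 0, 0, 0, 0, 0, -1], [0, 0, 0, 0, 0, 0, -1]]]}}

```text
t: 10.72
position: [0.5213, 0.3703, 0.1826]
tcp_rot: [1.651, 2.051, 0.695]
force: [-0.2, 0.1, 0.5]
grip_width: -0.0
```

```bash
python3 g3.py
```

```text
[0.5213 0.3703 0.1826] [ 0.5235  0.0182  1.9833 -0.392   0.5383  0.5842]
[[-0.2103  0.7701  0.6023]
 [ 0.9776  0.1719  0.1215]
 [-0.01    0.6143 -0.789 ]]
knob in tool [-0.0093 -0.0011  0.033 ]
push30 tool [-0.1576  0.3632  0.9185]
```

Call:
{"method": "arm_command", "body": {"series": [[[0, 0, 0.012, 0, 0, 0, -1], [0, 0, 0.008, 0, 0, 0, -1], [0, 0, 0.004, 0, 0, 0, -1], [0, 0, 0.003, 0, 0, 0, -1], [0, 0, 0, 0, 0, 0, -1]]]}}

```text
t: 11.13
position: [0.5357, 0.3724, 0.1579]
tcp_rot: [1.651, 2.057, 0.688]
force: [-1.2, 0.5, 1.1]
grip_width: -0.0004
```

```bash
python3 g3.py; python3 d.py 8 wrist side;python3 f.py 8
```

```text
[0.5357 0.3724 0.1579] [ 0.5113  0.0883  1.9628 -0.4068  0.4934  0.594 ]
[[-0.2125  0.7732  0.5975]
 [ 0.9771  0.1755  0.1204]
 [-0.0118  0.6094 -0.7927]]
knob in tool [-0.0086  0.0026  0.0046]
push30 tool [-0.1586  0.3684  0.9163]
11.1333 [0.5357 0.3724 0.1579] -0.0003643386684367248 [-1.1511  0.4972  1.0523] [ 0.5113  0.0883  1.9628 -0.4068  0.4934  0.594 ]
[[-0.2125  0.7732  0.5975]
 [ 0.9771  0.1755  0.1204]
 [-0.0118  0.6094 -0.7927]]
side [([np.int32(225), np.int32(93), np.int32(5), np.int32(10), np.int32(41)], array([226.7317,  97.2195]))][ WARN:0@0.480] global loadsave.cpp:275 findDecoder imread_('pics/top8.png'): can't open/read file: check file path/integrity
Traceback (most recent call last):
  File "f.py", line 5, in <module>
    im=cv2.imread(f'pics/{s}{sys.argv[1]}.png').astype(int)
       ^^^^^^^^^^^^^^^^^^^^^^^^^^^^^^^^^^^^^^^^^^^^^^^
AttributeError: 'NoneType' object has no attribute 'astype'
```

View pics/wrist8.png

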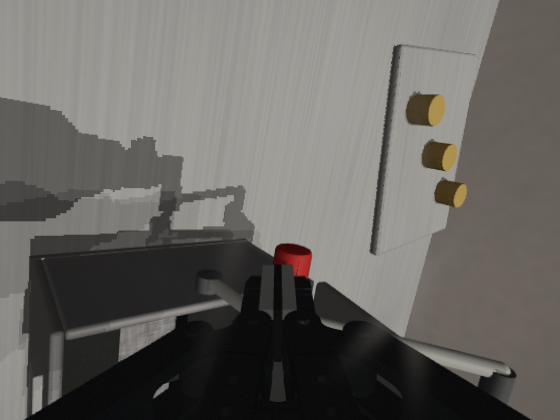

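Call:
{"method": "arm_command", "body": {"series": [[[-0.001, 0.0028, 0.004, 0, 0, 0, -1], [-0.001, 0.0028, 0.004, 0, 0, 0, -1], [-0.001, 0.0022, 0.0055, 0, 0, 0, -1], [-0.001, 0.0022, 0.0055, 0, 0, 0, -1], [0, 0, 0, 0, 0, 0, -1]]]}}

```text
t: 11.65
position: [0.5572, 0.3727, 0.1498]
tcp_rot: [1.651, 2.056, 0.691]
force: [-0.7, -0.5, 1.5]
grip_width: -0.0
```

```bash
python3 g3.py; python3 d.py 9 top side;python3 f.py 9;  python3 -c "
import cv2
a=cv2.imread('pics/side9.png')[40:140,160:300]
cv2.imwrite('pics/s9c.png',cv2.resize(a,None,fx=5,fy=5))"
```

```text
[0.5572 0.3727 0.1498] [ 0.4902  0.1406  1.9244 -0.3948  0.4718  0.5701]
[[-0.2121  0.7725  0.5985]
 [ 0.9772  0.1744  0.1212]
 [-0.0107  0.6106 -0.7919]]
knob in tool [-0.0044 -0.0091 -0.0147]
push30 tool [-0.1588  0.3672  0.9167]
11.65 [0.5572 0.3727 0.1498] -3.791967537003001e-05 [-0.6736 -0.5173  1.484 ] [ 0.4902  0.1406  1.9244 -0.3948  0.4718  0.5701]
[[-0.2121  0.7725  0.5985]
 [ 0.9772  0.1744  0.1212]
 [-0.0107  0.6106 -0.7919]]
side [([np.int32(256), np.int32(74), np.int32(6), np.int32(17), np.int32(26)], array([258.5769,  82.3077])), ([np.int32(233), np.int32(94), np.int32(6), np.int32(10), np.int32(43)], array([235.   ,  98.186]))]
top [([np.int32(106), np.int32(221), np.int32(17), np.int32(6), np.int32(86)], array([114.1395, 223.3721]))]
```

View pics/s9c.png

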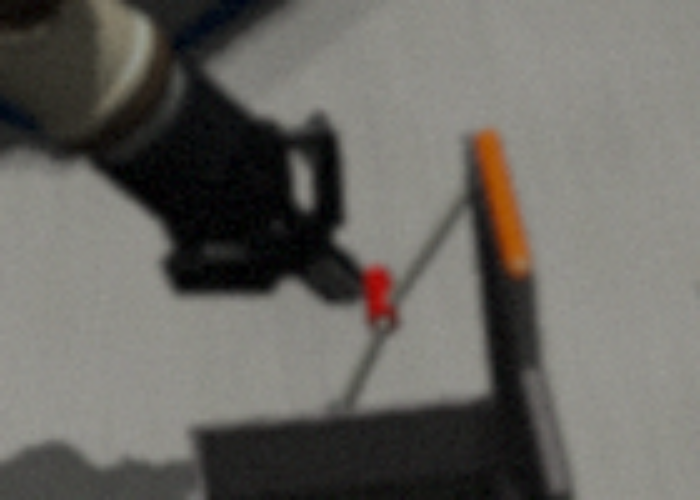

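Call:
{"method": "arm_command", "body": {"series": [[[-0.001, 0.0018, 0.0047, 0, 0, 0, -1], [-0.001, 0.0018, 0.0047, 0, 0, 0, -1], [-0.001, 0.0015, 0.0047, 0, 0, 0, -1], [-0.001, 0.0015, 0.0047, 0, 0, 0, -1], [0, 0, 0, 0, 0, 0, -1]]]}}

```text
t: 12.17
position: [0.5716, 0.3725, 0.1375]
tcp_rot: [1.653, 2.06, 0.686]
force: [-18.8, -1.4, 10.4]
grip_width: -0.0002
```

```bash
python3 g3.py; python3 d.py 10 top side;python3 f.py 10;  python3 -c "
import cv2
a=cv2.imread('pics/side10.png')[40:140,160:300]
cv2.imwrite('pics/s10c.png',cv2.resize(a,None,fx=5,fy=5))"
```

```text
[0.5716 0.3725 0.1375] [ 0.4756  0.1873  1.8974 -0.3874  0.4528  0.5546]
[[-0.2126  0.7753  0.5948]
 [ 0.9771  0.1756  0.1204]
 [-0.0111  0.6067 -0.7948]]
knob in tool [-0.0013 -0.0128 -0.033 ]
push30 tool [-0.159   0.3715  0.9149]
12.1667 [0.5716 0.3725 0.1375] -0.00019792039549567904 [-18.7977  -1.4362  10.4313] [ 0.4756  0.1873  1.8974 -0.3874  0.4528  0.5546]
[[-0.2126  0.7753  0.5948]
 [ 0.9771  0.1756  0.1204]
 [-0.0111  0.6067 -0.7948]]
side [([np.int32(254), np.int32(70), np.int32(6), np.int32(22), np.int32(33)], array([256.4545,  80.6364])), ([np.int32(238), np.int32(96), np.int32(6), np.int32(10), np.int32(43)], array([240.2093, 100.5814]))]
top [([np.int32(108), np.int32(216), np.int32(17), np.int32(6), np.int32(77)], array([115.987 , 218.2208]))]
```

View pics/s10c.png

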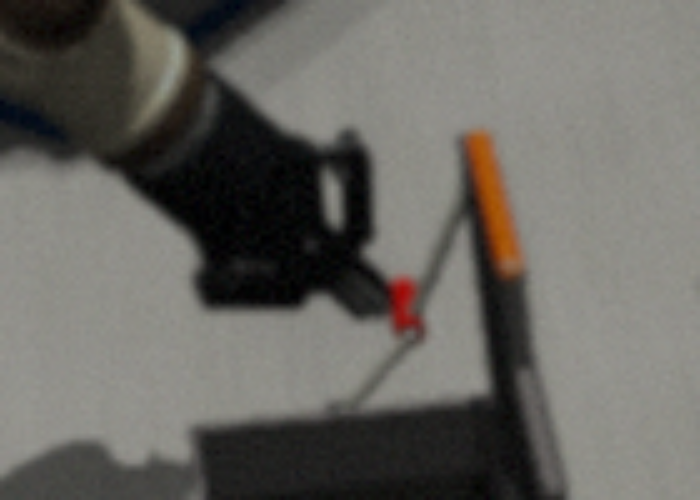

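Call:
{"method": "arm_command", "body": {"series": [[[0, 0, 0, 0, 0, 0, -1], [0, 0, 0, 0, 0, 0, -1], [0, -0.004, -0.01, 0, 0, 0, -1], [0, -0.005, -0.02, 0, 0, 0, -1], [0, 0, -0.03, 0, 0, 0, -1], [0, 0, -0.035, 0, 0, 0, -1], [0, 0, -0.035, 0, 0, 0, -1], [0, 0, -0.035, 0, 0, 0, -1], [0, 0, 0, 0, 0, 0, -1]]]}}

```text
t: 13.02
position: [0.4681, 0.3524, 0.2724]
tcp_rot: [1.645, 2.051, 0.705]
force: [1.3, 0.5, 1.6]
grip_width: 0.0001
```

```bash
python3 d.py 11 top side wrist;python3 f.py 11; cat > g4.py <<'E'
from h import *
from scipy.optimize import least_squares
np.set_printoptions(precision=4,suppress=True)
for a,b in [([111.9,233.5],[225.8,97.1]),([114.14,223.37],[235,98.19]),([115.99,218.2],[240.2,100.6])]:
    print(tri([ray('top',a),ray('side',b)]))
E
python3 g4.py
```

```text
13.0167 [0.4681 0.3524 0.2724] 0.00014660007587452353 [1.3308 0.4568 1.5837] [ 0.5486 -0.2378  2.0302 -0.3143  0.7352  0.4971]
[[-0.2146  0.766   0.6059]
 [ 0.9767  0.1729  0.1273]
 [-0.0072  0.6191 -0.7853]]
side [([np.int32(254), np.int32(70), np.int32(6), np.int32(22), np.int32(29)], array([256.4138,  81.0345])), ([np.int32(238), np.int32(96), np.int32(6), np.int32(10), np.int32(40)], array([240.05, 100.25]))]
top [([np.int32(107), np.int32(216), np.int32(18), np.int32(6), np.int32(91)], array([115.1758, 218.6703]))]
(array([0.5434, 0.3657, 0.1566]), [np.float64(4.839163305446845e-05), np.float64(4.8391633054575955e-05)])
(array([0.5689, 0.3642, 0.1515]), [np.float64(0.0003558947267256754), np.float64(0.0003558947267262081)])
(array([0.5832, 0.3642, 0.142 ]), [np.float64(0.000640627676732556), np.float64(0.000640627676732666)])
```

View pics/wrist11.png

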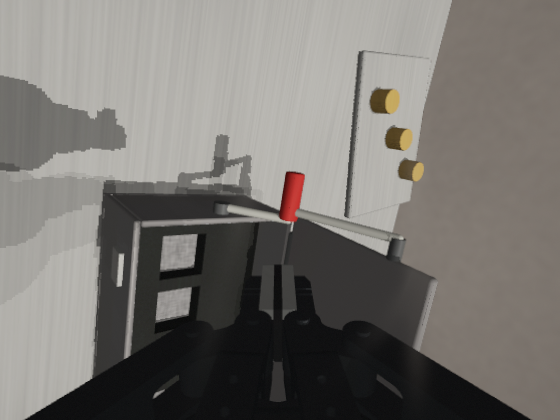

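View pics/top11.png

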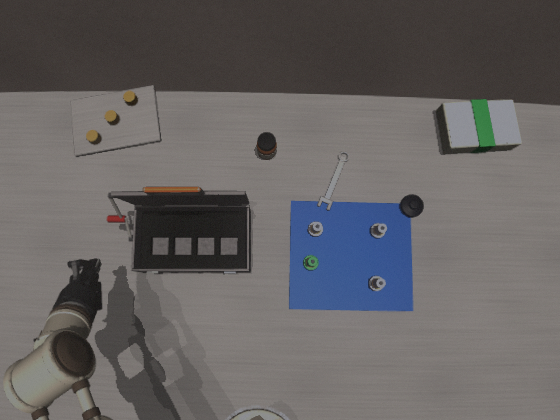

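```bash
cat > g5.py <<'E'
from h import *
import json
np.set_printoptions(precision=4,suppress=True)
st={k:np.array(v) for k,v in json.load(open('st11.json')).items()}
# intersect wrist rays with plane y=.345 (link plane) 
o,d=ray('wrist',[[221,208],[289,216],[397,238]],st)
for y in (.340,.345,.35):
    P=[o+dd*((y-o[1])/dd[1]) for dd in d]
    a,b,c=[p[[0,2]] for p in P]
    ang=lambda v:np.arctan2(v[1],v[0])
    print(y,P,np.linalg.norm(b-a),np.linalg.norm(c-b),'bend',ang(c-b)-ang(b-a))
a=cv2.imread('pics/wrist11.png')[150:270,200:420];cv2.imwrite('pics/w11c.png',cv2.resize(a,None,fx=3.5,fy=3.5))
E
python3 g5.py
```

```text
0.34 [array([0.5461, 0.34  , 0.088 ]), array([0.6109, 0.34  , 0.1178]), array([0.6853, 0.34  , 0.2004])] 0.07133138788903341 0.11122707838732349 bend 0.40550868461995637
0.345 [array([0.5338, 0.345 , 0.1078]), array([0.5943, 0.345 , 0.1356]), array([0.6638, 0.345 , 0.2127])] 0.06654352087419757 0.10376135431371261 bend 0.40550868461995654
0.35 [array([0.5216, 0.35  , 0.1276]), array([0.5777, 0.35  , 0.1534]), array([0.6422, 0.35  , 0.225 ])] 0.061755653859361624 0.09629563024010175 bend 0.40550868461995504
```

View pics/w11c.png

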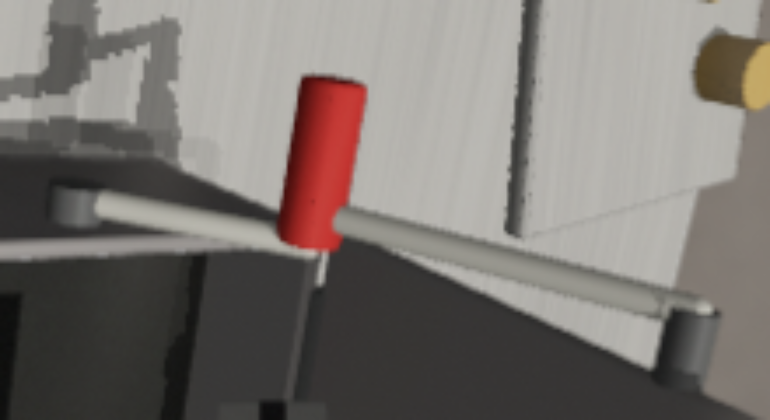

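```bash
cat > to.py <<'E'
from h import *
np.set_printoptions(precision=4,suppress=True)
st=arm.state();Rm=R.from_rotvec(st['tcp_rot']).as_matrix()
yaw=float(sys.argv[4]) if len(sys.argv)>4 else .03
c,s=np.cos(yaw),np.sin(yaw)
Rt=np.array([[-s,c,0],[c,s,0],[0,0,-1.]])
rv=R.from_matrix(Rm.T@Rt).as_rotvec()
d=np.array(list(map(float,sys.argv[1:4])))-st['position']
print('pos',st['position'],'rotvec tool',rv,'/8',rv/8,'\n delta now-axes',Rm.T@d,' after-turn axes',Rt.T@d)
E
python3 to.py .44 -.312 .25
```

```text
pos [0.4677 0.3507 0.2643] rotvec tool [ 0.6557 -0.0501  0.1814] /8 [ 0.082  -0.0063  0.0227] 
 delta now-axes [-0.6415 -0.1462 -0.0858]  after-turn axes [-0.6616 -0.0476  0.0143]
```

Call:
{"method": "arm_command", "body": {"series": [[[0, 0, 0, 0.094, -0.007, 0.026, -1], [0, 0, 0, 0.094, -0.007, 0.026, -1], [0, 0, 0, 0.094, -0.007, 0.026, -1], [0, 0, 0, 0.094, -0.007, 0.026, -0.5], [0, 0, 0, 0.094, -0.007, 0.026, 0], [0, 0, 0, 0.094, -0.007, 0.026, 0.18], [0, 0, 0, 0.092, -0.007, 0.025, 0.18], [0, 0, 0, 0, 0, 0, 0.18]]]}}

```text
t: 13.83
position: [0.4699, 0.3497, 0.2608]
tcp_rot: [-2.189, -2.248, 0.01]
force: [0.5, -0.4, -0.3]
grip_width: 0.0501
```

Call:
{"method": "arm_command", "body": {"series": [[[-0.02, -0.003, 0, 0, 0, 0, 0.18], [-0.035, -0.003, 0, 0, 0, 0, 0.18], [-0.04, -0.003, 0, 0, 0, 0, 0.18], [-0.04, -0.003, 0, 0, 0, 0, 0.18], [-0.04, -0.003, 0, 0, 0, 0, 0.18], [-0.04, -0.003, 0, 0, 0, 0, 0.18], [-0.04, -0.003, 0, 0, 0, 0, 0.18], [-0.04, -0.003, 0, 0, 0, 0, 0.18], [-0.04, -0.003, 0, 0, 0, 0, 0.18], [-0.04, -0.003, 0, 0, 0, 0, 0.18]]]}}

```text
t: 14.67
position: [0.4481, -0.0268, 0.2623]
tcp_rot: [-2.186, -2.255, 0.001]
force: [1.5, 0.6, 0.6]
grip_width: 0.0502
```

```bash
python3 to.py .4427 -.3122 .25; python3 -c "
from h import *;print(arm.state()['joint_pos'])"
```

```text
pos [ 0.4481 -0.0268  0.2623] rotvec tool [-0.0011  0.      0.0013] /8 [-0.0001  0.      0.0002] 
 delta now-axes [-0.2851 -0.0143  0.0124]  after-turn axes [-0.2851 -0.0139  0.0123]
[-3.29879145e-01 -2.00990347e-01  1.88923854e+00 -4.38386135e-04
  1.45439146e+00 -3.61160952e-01]
```

Call:
{"method": "arm_command", "body": {"series": [[[-0.04, -0.002, 0.002, 0, 0, 0, 0.18], [-0.04, -0.002, 0.002, 0, 0, 0, 0.18], [-0.04, -0.002, 0.002, 0, 0, 0, 0.18], [-0.04, -0.002, 0.002, 0, 0, 0, 0.18], [-0.04, -0.002, 0.002, 0, 0, 0, 0.18], [-0.03, -0.001, 0, 0, 0, 0, 0.18], [-0.02, -0.001, 0, 0, 0, 0, 0.18], [0, 0, 0, 0, 0, 0, 0.18], [0, 0, 0, 0, 0, 0, 0.18]]]}}

```text
t: 15.42
position: [0.444, -0.2755, 0.252]
tcp_rot: [-2.187, -2.252, 0.001]
force: [0.5, 0.0, 0.0]
grip_width: 0.0502
```

```bash
python3 d.py 12 wrist side top
```

```text
15.4167 [ 0.444  -0.2755  0.252 ] 0.05021286711448518 [0.5018 0.0023 0.037 ] [-0.7866  0.0099  1.714  -0.0005  1.4207 -0.8158]
[[-0.0292  0.9996 -0.0024]
 [ 0.9996  0.0292  0.0018]
 [ 0.0018 -0.0024 -1.    ]]
```

View pics/wrist12.png

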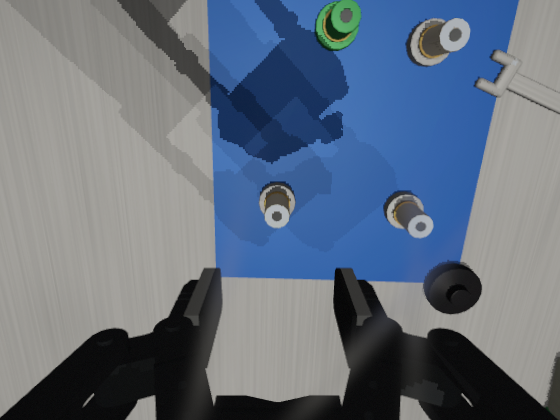

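View pics/side12.png

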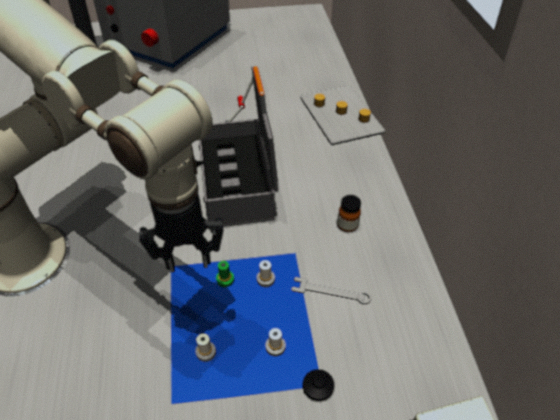

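```bash
cat > v.py <<'E'
from h import *
import json
np.set_printoptions(precision=4,suppress=True)
st={k:np.array(v) for k,v in json.load(open('st12.json')).items()}
print('tops',onz('wrist',[[277,215.5],[420,226.5],[455,35]],.06,st))
print('feet',onz('wrist',[[277,199],[404,211],[430,43]],.007,st))
a=cv2.imread('pics/wrist12.png')[0:300,210:510];cv2.imwrite('pics/w12c.png',cv2.resize(a,None,fx=2,fy=2))
E
python3 v.py; python3 to.py .4427 -.3122 .1
```

```text
tops [[ 0.4438 -0.3109  0.06  ]
 [ 0.5881 -0.3184  0.06  ]
 [ 0.5893 -0.1451  0.06  ]]
feet [[ 0.4436 -0.3095  0.007 ]
 [ 0.5902 -0.3197  0.007 ]
 [ 0.5899 -0.1448  0.007 ]]
pos [ 0.4447 -0.274   0.253 ] rotvec tool [-0.0014 -0.0013  0.0022] /8 [-0.0002 -0.0002  0.0003] 
 delta now-axes [-0.0384 -0.003   0.153 ]  after-turn axes [-0.0382 -0.0031  0.153 ]
```

View pics/w12c.png

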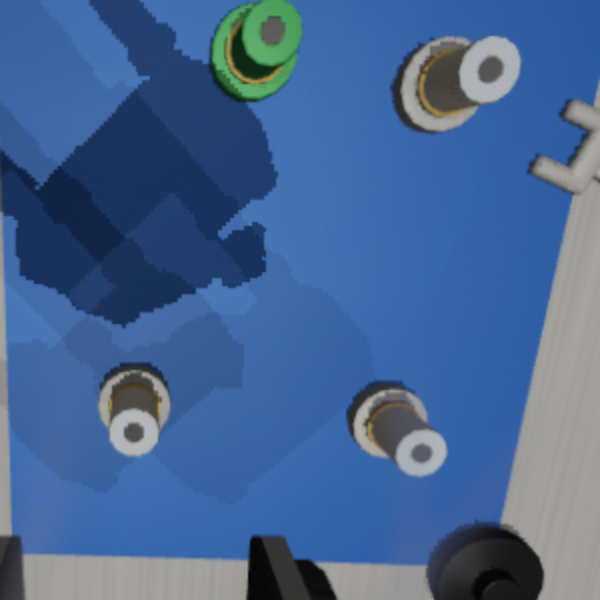

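Call:
{"method": "arm_command", "body": {"series": [[[-0.02, -0.001, 0.01, 0, 0, 0, 0.18], [-0.0165, -0.001, 0.02, 0, 0, 0, 0.18], [0, 0, 0.035, 0, 0, 0, 0.18], [0, 0, 0.035, 0, 0, 0, 0.18], [0, 0, 0.035, 0, 0, 0, 0.18], [0, 0, 0.03, 0, 0, 0, 0.18], [0, 0, 0.01, 0, 0, 0, 0.18], [0, 0, 0, 0, 0, 0, 0.18], [0, 0, 0, 0, 0, 0, 0.18]]]}}

```text
t: 16.32
position: [0.4444, -0.3115, 0.0797]
tcp_rot: [-2.186, -2.256, 0.0]
force: [-0.5, 0.4, -0.3]
grip_width: 0.0506
```

```bash
python3 to.py .4437 -.3105 .028; python3 d.py 13 wrist
```

```text
pos [ 0.4444 -0.3115  0.0797] rotvec tool [-0.0002  0.0001  0.0019] /8 [-0.      0.      0.0002] 
 delta now-axes [ 0.001  -0.0006  0.0517]  after-turn axes [ 0.001  -0.0006  0.0517]
16.3167 [ 0.4444 -0.3115  0.0797] 0.0505594608256118 [-0.5293  0.4074 -0.3457] [-0.834   0.2465  1.8155 -0.0003  1.0796 -0.8658]
[[-0.0319  0.9995 -0.0002]
 [ 0.9995  0.0319 -0.0001]
 [-0.0001 -0.0002 -1.    ]]
```

View pics/wrist13.png

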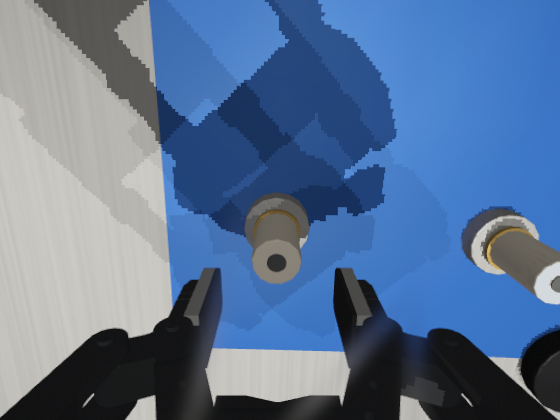

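Call:
{"method": "arm_command", "body": {"series": [[[0.001, -0.0006, 0.015, 0, 0, 0, 0.18], [0, 0, 0.02, 0, 0, 0, 0.18], [0, 0, 0.015, 0, 0, 0, 0.18], [0, 0, 0, 0, 0, 0, 0.18], [0, 0, 0, 0, 0, 0, -0.2], [0, 0, 0, 0, 0, 0, -0.3], [0, 0, 0, 0, 0, 0, -0.35], [0, 0, 0, 0, 0, 0, -0.38]]]}}

```text
t: 17.03
position: [0.4439, -0.3116, 0.0304]
tcp_rot: [2.186, 2.254, -0.001]
force: [-0.9, -0.1, -0.8]
grip_width: 0.0265
```

Call:
{"method": "arm_command", "body": {"series": [[[0, 0, 0, 0, 0, 0, -0.39], [0, 0, 0, 0, 0, 0, -0.4], [0, 0, 0, 0, 0, 0, -0.4], [0, 0, 0, 0, 0, 0, -0.4]]]}}

```text
t: 17.37
position: [0.4437, -0.3112, 0.0297]
tcp_rot: [2.187, 2.255, -0.0]
force: [-0.6, 0.7, 5.9]
grip_width: 0.0257
```

Call:
{"method": "arm_command", "body": {"series": [[[0, 0, 0, 0, 0, 0, -0.42], [0, 0, 0, 0, 0, 0, -0.42], [0, 0, 0, 0, 0, 0, -0.42]]]}}

```text
t: 17.62
position: [0.4437, -0.3112, 0.0298]
tcp_rot: [2.187, 2.255, -0.0]
force: [-0.3, 1.0, 7.0]
grip_width: 0.0254
```

Call:
{"method": "arm_command", "body": {"series": [[[0, 0, -0.002, 0, 0, 0, -0.42], [0, 0, -0.003, 0, 0, 0, -0.42], [0, 0, -0.004, 0, 0, 0, -0.42], [0, 0, -0.004, 0, 0, 0, -0.42], [0, 0, 0, 0, 0, 0, -0.42], [0, 0, 0, 0, 0, 0, -0.42]]]}}

```text
t: 18.12
position: [0.4432, -0.3108, 0.042]
tcp_rot: [-2.187, -2.255, 0.0]
force: [0.5, 0.6, -1.3]
grip_width: 0.0252
```

```bash
python3 d.py 14 wrist side
```

```text
18.1167 [ 0.4432 -0.3108  0.042 ] 0.025231740211781 [ 0.5124  0.5623 -1.3178] [-0.8348  0.3042  1.8326 -0.0002  1.0055 -0.8655]
[[-0.0307  0.9995 -0.0006]
 [ 0.9995  0.0307  0.0004]
 [ 0.0004 -0.0006 -1.    ]]
```

View pics/wrist14.png

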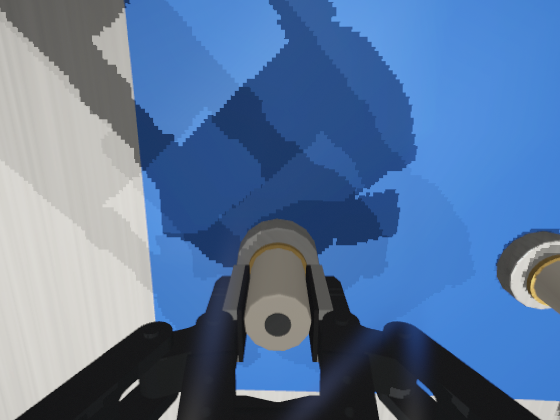

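Call:
{"method": "arm_command", "body": {"series": [[[0, 0, -0.008, 0, 0, 0, -0.42], [0, 0, -0.015, 0, 0, 0, -0.42], [0, 0, -0.022, 0, 0, 0, -0.42], [0, 0, -0.025, 0, 0, 0, -0.42], [0, 0, -0.025, 0, 0, 0, -0.42], [0, 0, -0.025, 0, 0, 0, -0.42], [0.008, 0.002, -0.02, 0, 0, 0, -0.42], [0.014, 0.004, -0.012, 0, 0, 0, -0.42], [0.02, 0.006, -0.006, 0, 0, 0, -0.42], [0.025, 0.007, 0, 0, 0, 0, -0.42]]]}}

```text
t: 19.05
position: [0.4609, -0.2432, 0.2018]
tcp_rot: [2.187, 2.252, 0.0]
force: [0.7, 0.0, -1.8]
grip_width: 0.0255
```

Call:
{"method": "arm_command", "body": {"series": [[[0.028, 0.007, 0, 0, 0, 0, -0.42], [0.028, 0.007, 0, 0, 0, 0, -0.42], [0.028, 0.007, 0, 0, 0, 0, -0.42], [0.028, 0.007, 0, 0, 0, 0, -0.42], [0.028, 0.007, 0, 0, 0, 0, -0.42], [0.028, 0.007, 0, 0, 0, 0, -0.42], [0.028, 0.007, 0, 0, 0, 0, -0.42], [0.028, 0.007, 0, 0, 0, 0, -0.42], [0.022, 0.004, 0, 0, 0, 0, -0.42], [0.015, 0, 0, 0, 0, 0, -0.42]]]}}

```text
t: 19.88
position: [0.5116, 0.0227, 0.1995]
tcp_rot: [-2.183, -2.256, 0.0]
force: [0.1, 0.2, -1.1]
grip_width: 0.0251
```

```bash
python3 to.py .533 .087 .2; python3 d.py 15 wrist
```

```text
pos [0.5116 0.0227 0.1995] rotvec tool [-0.0019 -0.0019  0.003 ] /8 [-0.0002 -0.0002  0.0004] 
 delta now-axes [ 0.0636  0.0235 -0.0004]  after-turn axes [ 0.0637  0.0233 -0.0005]
19.8833 [0.5116 0.0227 0.1995] 0.025083117326304055 [ 0.1183  0.241  -1.0923] [-0.193   0.0227  1.8064  0.0015  1.3148 -0.2264]
[[-0.033   0.9995 -0.002 ]
 [ 0.9995  0.033   0.0019]
 [ 0.0019 -0.0019 -1.    ]]
```

View pics/wrist15.png

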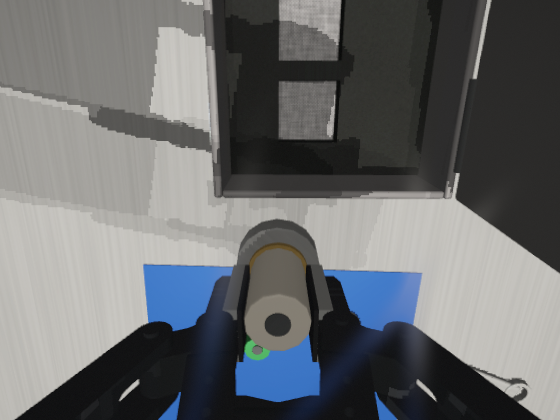

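```bash
cat > p.py <<'E'
from h import *
import json
np.set_printoptions(precision=4,suppress=True)
st={k:np.array(v) for k,v in json.load(open('st15.json')).items()}
c,T=camT('wrist',st);print('cam',T[:3,3])
a=cv2.imread('pics/wrist15.png');g=cv2.cvtColor(a,cv2.COLOR_BGR2GRAY)
print('row110',list(g[110,270:350]));print('col305',list(g[70:160,305]))
cr=a[60:210,200:480];cv2.imwrite('pics/w15c.png',cv2.resize(cr,None,fx=2.8,fy=2.8,interpolation=cv2.INTER_NEAREST))
for z in (.028,.048): print(z,onz('wrist',[[277.5,81],[338.5,80],[338.5,140],[278.5,140]],z,st))
print('rim corners z.1',onz('wrist',[[219,195],[452,195]],.1,st))
E
python3 p.py
```

```text
cam [0.5088 0.1045 0.3418]
row110 [np.uint8(32), np.uint8(31), np.uint8(32), np.uint8(32), np.uint8(31), np.uint8(32), np.uint8(32), np.uint8(33), np.uint8(52), np.uint8(94), np.uint8(97), np.uint8(104), np.uint8(105), np.uint8(105), np.uint8(104), np.uint8(110), np.uint8(106), np.uint8(108), np.uint8(112), np.uint8(103), np.uint8(109), np.uint8(111), np.uint8(104), np.uint8(100), np.uint8(101), np.uint8(105), np.uint8(103), np.uint8(107), np.uint8(102), np.uint8(99), np.uint8(106), np.uint8(102), np.uint8(101), np.uint8(102), np.uint8(102), np.uint8(106), np.uint8(111), np.uint8(111), np.uint8(110), np.uint8(112), np.uint8(108), np.uint8(115), np.uint8(108), np.uint8(106), np.uint8(106), np.uint8(105), np.uint8(104), np.uint8(105), np.uint8(108), np.uint8(104), np.uint8(109), np.uint8(100), np.uint8(97), np.uint8(102), np.uint8(101), np.uint8(104), np.uint8(101), np.uint8(99), np.uint8(105), np.uint8(106), np.uint8(102), np.uint8(162), np.uint8(177), np.uint8(173), np.uint8(129), np.uint8(37), np.uint8(15), np.uint8(12), np.uint8(31), np.uint8(50), np.uint8(50), np.uint8(52), np.uin
[... 1000 characters left out ...]
 np.uint8(117), np.uint8(123), np.uint8(116), np.uint8(112), np.uint8(113), np.uint8(104), np.uint8(102), np.uint8(108), np.uint8(107), np.uint8(74), np.uint8(31), np.uint8(14), np.uint8(21), np.uint8(29), np.uint8(28), np.uint8(28), np.uint8(29), np.uint8(22), np.uint8(21), np.uint8(21), np.uint8(21), np.uint8(19), np.uint8(20), np.uint8(20), np.uint8(20), np.uint8(21), np.uint8(22), np.uint8(22), np.uint8(22), np.uint8(20)]
0.028 [[0.508  0.1129 0.028 ]
 [0.5586 0.1152 0.028 ]
 [0.563  0.0663 0.028 ]
 [0.5104 0.0647 0.028 ]]
0.048 [[0.5081 0.1124 0.048 ]
 [0.5554 0.1145 0.048 ]
 [0.5595 0.0688 0.048 ]
 [0.5103 0.0672 0.048 ]]
rim corners z.1 [[0.4691 0.0338 0.1   ]
 [0.6337 0.0391 0.1   ]]
```

View pics/w15c.png

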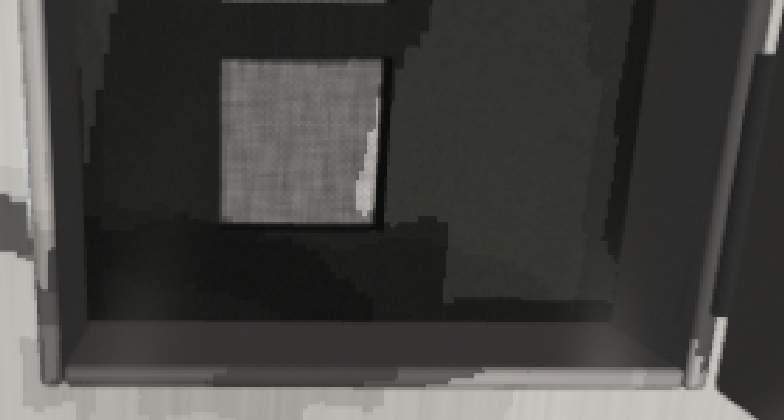

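```bash
cat >> h.py <<'E'
def held(tag,uv,dz=.0302):
    import json
    st={k:np.array(v) for k,v in json.load(open(f'st{tag}.json')).items()}
    return onz('wrist',[uv],st['position'][2]+dz,st)-st['position']
E
python3 -c "
from h import *
print(held(15,[277.5,324]), held(14,[277.5,325]))"; python3 to.py .5335 .0895 .2
```

```text
[[-0.00031946 -0.00042078  0.0302    ]] [[-0.00034837 -0.00081423  0.0302    ]]
pos [0.5111 0.0244 0.1994] rotvec tool [-0.0024 -0.0036  0.0044] /8 [-0.0003 -0.0004  0.0005] 
 delta now-axes [ 0.0643  0.0246 -0.0005]  after-turn axes [ 0.0644  0.0244 -0.0006]
```

Call:
{"method": "arm_command", "body": {"series": [[[0.015, 0.007, 0, 0, 0, 0, -0.42], [0.02, 0.0085, 0, 0, 0, 0, -0.42], [0.02, 0.007, 0, 0, 0, 0, -0.42], [0.0095, 0.002, 0, 0, 0, 0, -0.42], [0, 0, 0, 0, 0, 0, -0.42], [0, 0, 0, 0, 0, 0, -0.42], [0, 0, 0.015, 0, 0, 0, -0.42], [0, 0, 0.025, 0, 0, 0, -0.42], [0, 0, 0.025, 0, 0, 0, -0.42], [0, 0, 0.015, 0, 0, 0, -0.42]]]}}

```text
t: 20.77
position: [0.5326, 0.0836, 0.1173]
tcp_rot: [-2.186, -2.251, 0.005]
force: [-1.2, 0.3, -2.0]
grip_width: 0.0254
```

Call:
{"method": "arm_command", "body": {"series": [[[0, 0, 0, 0, 0, 0, -0.42], [0, 0, 0, 0, 0, 0, -0.42]]]}}

```text
t: 20.93
position: [0.5336, 0.0839, 0.1194]
tcp_rot: [-2.186, -2.252, 0.003]
force: [0.3, -0.3, -0.7]
grip_width: 0.025
```

```bash
python3 to.py .5335 .0895 .0578; python3 d.py 16 wrist
```

```text
pos [0.5336 0.0839 0.1194] rotvec tool [-0.0031 -0.0007 -0.0003] /8 [-0.0004 -0.0001 -0.    ] 
 delta now-axes [0.0056 0.0002 0.0616]  after-turn axes [0.0056 0.     0.0616]
20.9333 [0.5336 0.0839 0.1194] 0.024971080144470595 [ 0.2553 -0.3471 -0.7075] [-0.0681  0.1864  1.7978  0.0004  1.1605 -0.098 ]
[[-0.0297  0.9996 -0.0031]
 [ 0.9996  0.0297  0.0006]
 [ 0.0007 -0.0031 -1.    ]]
```

View pics/wrist16.png

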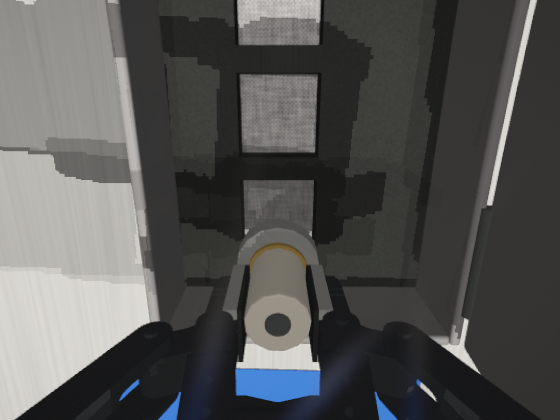

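```bash
cat > p2.py <<'E'
from h import *
import json
np.set_printoptions(precision=4,suppress=True)
st={k:np.array(v) for k,v in json.load(open('st16.json')).items()}
c,T=camT('wrist',st);print('cam',T[:3,3])
a=cv2.imread('pics/wrist16.png')
cr=a[60:250,220:340];cv2.imwrite('pics/w16c.png',cv2.resize(cr,None,fx=3.1,fy=3.1,interpolation=cv2.INTER_NEAREST))
for z in (.028,.048): print(z,onz('wrist',[[241,75],[318,75],[317,151],[242,151],[244,181],[314,181]],z,st))
E
python3 p2.py
```

```text
cam [0.5313 0.1659 0.2616]
0.028 [[0.5079 0.1747 0.028 ]
 [0.5553 0.176  0.028 ]
 [0.5577 0.1295 0.028 ]
 [0.5083 0.1281 0.028 ]
 [0.5096 0.1078 0.028 ]
 [0.557  0.1092 0.028 ]]
0.048 [[0.5099 0.1739 0.048 ]
 [0.5532 0.1752 0.048 ]
 [0.5555 0.1327 0.048 ]
 [0.5103 0.1313 0.048 ]
 [0.5114 0.1128 0.048 ]
 [0.5548 0.1141 0.048 ]]
```

View pics/w16c.png

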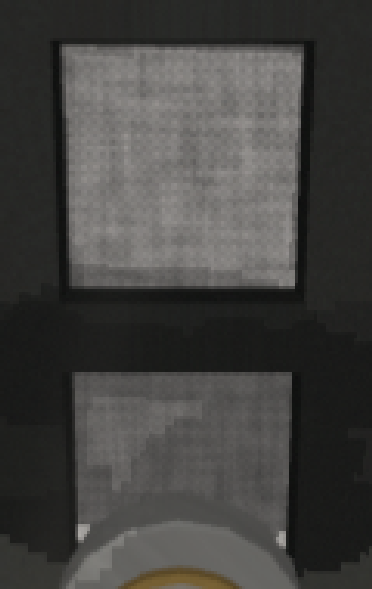

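Call:
{"method": "arm_command", "body": {"series": [[[0.0056, 0, 0, 0, 0, 0, -0.42], [0, 0, 0, 0, 0, 0, -0.42], [0, 0, 0.015, 0, 0, 0, -0.42], [0, 0, 0.015, 0, 0, 0, -0.42], [0, 0, 0, 0, 0, 0, -0.42], [0, 0, 0, 0, 0, 0, -0.42]]]}}

```text
t: 21.48
position: [0.534, 0.0906, 0.0901]
tcp_rot: [-2.185, -2.255, 0.001]
force: [0.2, -0.2, -1.9]
grip_width: 0.0251
```

```bash
python3 to.py .5335 .0895 .0578
```

```text
pos [0.534  0.0906 0.0901] rotvec tool [-0.0017 -0.0008  0.0012] /8 [-0.0002 -0.0001  0.0001] 
 delta now-axes [-0.0011 -0.0005  0.0323]  after-turn axes [-0.0011 -0.0005  0.0323]
```

Call:
{"method": "arm_command", "body": {"series": [[[-0.0005, 0, 0.01, 0, 0, 0, -0.42], [0, 0, 0.01, 0, 0, 0, -0.42], [0, 0, 0.005, 0, 0, 0, -0.42], [0, 0, 0.003, 0, 0, 0, -0.42], [0, 0, 0, 0, 0, 0, -0.42], [0, 0, 0, 0, 0, 0, -0.42]]]}}

```text
t: 21.98
position: [0.5342, 0.09, 0.0618]
tcp_rot: [-2.186, -2.254, 0.0]
force: [0.1, -0.4, -0.8]
grip_width: 0.0254
```

Call:
{"method": "arm_command", "body": {"series": [[[0, 0, 0.002, 0, 0, 0, -0.42], [0, 0, 0.002, 0, 0, 0, -0.42], [0, 0, 0.001, 0, 0, 0, -0.42], [0, 0, 0, 0, 0, 0, -0.42]]]}}

```text
t: 22.32
position: [0.5347, 0.09, 0.0578]
tcp_rot: [-2.186, -2.255, -0.001]
force: [-1.5, 0.3, 4.8]
grip_width: 0.025
```

Call:
{"method": "arm_command", "body": {"series": [[[0, 0, 0, 0, 0, 0, -0.4], [0, 0, 0, 0, 0, 0, -0.36], [0, 0, 0, 0, 0, 0, -0.3], [0, 0, 0, 0, 0, 0, -0.1], [0, 0, 0, 0, 0, 0, 0.18], [0, 0, 0, 0, 0, 0, 0.18], [0, 0, -0.02, 0, 0, 0, 0.18], [0, 0, -0.03, 0, 0, 0, 0.18], [0, 0, -0.035, 0, 0, 0, 0.18], [0, 0, -0.035, 0, 0, 0, 0.18]]]}}

```text
t: 23.15
position: [0.5336, 0.0899, 0.1776]
tcp_rot: [-2.185, -2.253, 0.002]
force: [1.0, 0.2, 0.1]
grip_width: 0.0505
```

Call:
{"method": "arm_command", "body": {"series": [[[0, 0, -0.035, 0, 0, 0, 0.18], [-0.02, 0, -0.02, 0, 0, 0, 0.18], [-0.035, 0, 0, 0, 0, 0, 0.18], [0, 0, 0, 0, 0, 0, 0.18]]]}}

```text
t: 23.48
position: [0.5376, 0.0305, 0.2341]
tcp_rot: [2.188, 2.249, 0.001]
force: [-0.1, 0.2, -0.0]
grip_width: 0.0504
```

```bash
python3 d.py 17 wrist side top
```

```text
23.4833 [0.5376 0.0305 0.2341] 0.05044542893690934 [-0.0953  0.1674 -0.0004] [-0.1667  0.059   1.6991 -0.0021  1.3796 -0.1939]
[[-0.0276  0.9996  0.0035]
 [ 0.9996  0.0276 -0.0027]
 [-0.0028  0.0034 -1.    ]]
```

View pics/wrist17.png

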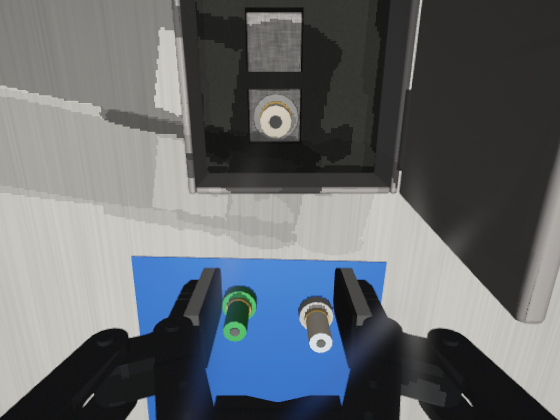

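View pics/top17.png

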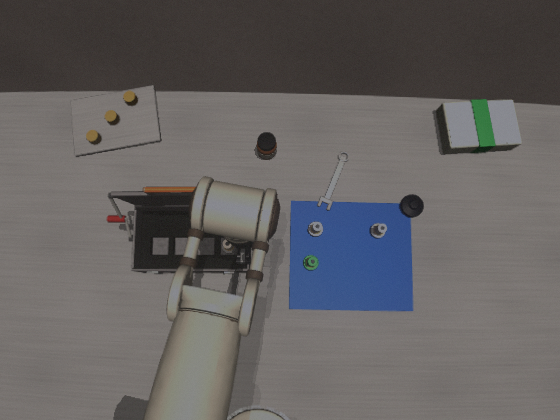

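```bash
python3 -c "
from h import *
import json
st={k:np.array(v) for k,v in json.load(open('st17.json')).items()}
print(onz('wrist',[[320,343.5]],.06,st), 'A top',onz('wrist',[[275.5,120.5]],.088,st))
print('top cam C,B',onz('top',[[317,227.5],[380.5,229]],.06))"; python3 to.py .5893 -.145 .2
```

```text
[[ 0.58845649 -0.1447804   0.06      ]] A top [[0.53453344 0.09023876 0.088     ]]
top cam C,B [[ 0.58645602 -0.14460132  0.06      ]
 [ 0.58676498 -0.31422501  0.06      ]]
pos [0.5358 0.0349 0.2313] rotvec tool [-0.002  -0.0015 -0.0001] /8 [-0.0002 -0.0002 -0.    ] 
 delta now-axes [-0.1815  0.0482  0.0309]  after-turn axes [-0.1814  0.0481  0.0313]
```

Call:
{"method": "arm_command", "body": {"series": [[[-0.02, 0.006, 0, 0, 0, 0, 0.18], [-0.03, 0.008, 0.005, 0, 0, 0, 0.18], [-0.03, 0.008, 0.01, 0, 0, 0, 0.18], [-0.03, 0.008, 0.015, 0, 0, 0, 0.18], [-0.03, 0.008, 0.02, 0, 0, 0, 0.18], [-0.025, 0.006, 0.025, 0, 0, 0, 0.18], [-0.0165, 0.004, 0.025, 0, 0, 0, 0.18], [0, 0, 0.025, 0, 0, 0, 0.18], [0, 0, 0, 0, 0, 0, 0.18], [0, 0, 0, 0, 0, 0, 0.18]]]}}

```text
t: 24.47
position: [0.5881, -0.1432, 0.1046]
tcp_rot: [-2.182, -2.252, 0.002]
force: [-0.3, 0.9, -0.4]
grip_width: 0.0502
```

```bash
python3 to.py .5887 -.145 .029; python3 d.py 18 wrist
```

```text
pos [ 0.5881 -0.1432  0.1046] rotvec tool [-0.0055 -0.0035  0.0017] /8 [-0.0007 -0.0004  0.0002] 
 delta now-axes [-0.002   0.001   0.0756]  after-turn axes [-0.0018  0.0005  0.0756]
24.4667 [ 0.5881 -0.1432  0.1046] 0.050235354252729146 [-0.2703  0.8551 -0.4018] [-0.4387  0.3633  1.6128  0.0007  1.172  -0.4706]
[[-0.0316  0.9995 -0.0056]
 [ 0.9995  0.0317  0.0034]
 [ 0.0035 -0.0055 -1.    ]]
```

View pics/wrist18.png

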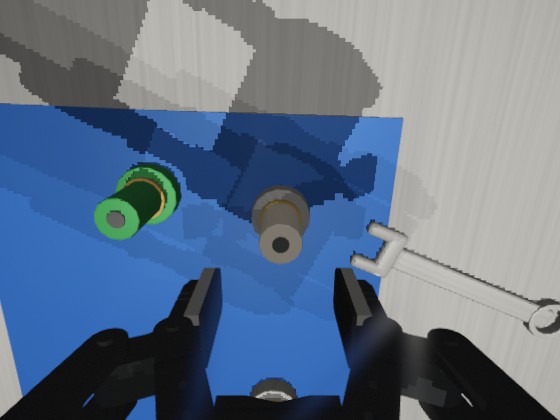

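```bash
python3 -c "
from h import *
import json
st={k:np.array(v) for k,v in json.load(open('st18.json')).items()}
print(onz('wrist',[[280.5,243.5]],.06,st), 'spanner',onz('wrist',[[354,261],[370,225]],.005,st))"
```

```text
[[ 0.58924851 -0.14388844  0.06      ]] spanner [[ 0.64624458 -0.18056633  0.005     ]
 [ 0.65500183 -0.15117355  0.005     ]]
```

Call:
{"method": "arm_command", "body": {"series": [[[-0.0013, 0.001, 0.01, 0, 0, 0, 0.05], [0, 0, 0.02, 0, 0, 0, 0.05], [0, 0, 0.02, 0, 0, 0, 0.05], [0, 0, 0.017, 0, 0, 0, 0.05], [0, 0, 0.008, 0, 0, 0, 0.05], [0, 0, 0, 0, 0, 0, 0.05], [0, 0, 0, 0, 0, 0, -0.2], [0, 0, 0, 0, 0, 0, -0.3], [0, 0, 0, 0, 0, 0, -0.35], [0, 0, 0, 0, 0, 0, -0.38]]]}}

```text
t: 25.35
position: [0.5913, -0.1465, 0.033]
tcp_rot: [2.186, 2.255, 0.001]
force: [-0.4, -0.6, -0.3]
grip_width: 0.0263
```

Call:
{"method": "arm_command", "body": {"series": [[[0, 0, 0, 0, 0, 0, -0.39], [0, 0, 0, 0, 0, 0, -0.4], [0, 0, 0, 0, 0, 0, -0.41], [0, 0, 0, 0, 0, 0, -0.42], [0, 0, 0, 0, 0, 0, -0.42], [0, 0, 0, 0, 0, 0, -0.42]]]}}

```text
t: 25.85
position: [0.5911, -0.1465, 0.0326]
tcp_rot: [-2.187, -2.255, -0.0]
force: [-1.4, 0.5, 5.9]
grip_width: 0.0249
```

Call:
{"method": "arm_command", "body": {"series": [[[0, 0, -0.002, 0, 0, 0, -0.42], [0, 0, -0.003, 0, 0, 0, -0.42], [0, 0, -0.004, 0, 0, 0, -0.42], [0, 0, -0.004, 0, 0, 0, -0.42], [0, 0, 0, 0, 0, 0, -0.42], [0, 0, 0, 0, 0, 0, -0.42]]]}}

```text
t: 26.35
position: [0.5908, -0.1463, 0.0451]
tcp_rot: [-2.187, -2.255, -0.0]
force: [0.4, 0.6, -1.4]
grip_width: 0.0249
```

```bash
python3 d.py 19 wrist side
```

```text
26.35 [ 0.5908 -0.1463  0.0451] 0.024907601376420892 [ 0.4058  0.5521 -1.376 ] [-0.4412  0.4483  1.6327  0.0004  1.061  -0.4722]
[[-0.0308  0.9995 -0.0003]
 [ 0.9995  0.0308  0.0005]
 [ 0.0005 -0.0002 -1.    ]]
```

View pics/wrist19.png

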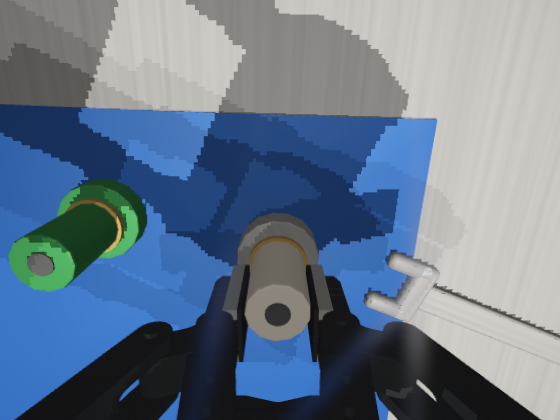

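```bash
python3 -c "
from h import *
print(held(19,[277.5,315],.0274))"; python3 to.py .5325 .0 .2;python3 to.py .5325 .152 .2
```

```text
[[-0.00043014  0.00157878  0.0274    ]]
pos [ 0.5904 -0.1461  0.0445] rotvec tool [-0.0012 -0.0009  0.0008] /8 [-0.0001 -0.0001  0.0001] 
 delta now-axes [ 0.148  -0.0536 -0.1553]  after-turn axes [ 0.1478 -0.0535 -0.1555]
pos [ 0.5904 -0.1461  0.0445] rotvec tool [-0.0012 -0.0009  0.0008] /8 [-0.0001 -0.0001  0.0001] 
 delta now-axes [ 0.2999 -0.0489 -0.1551]  after-turn axes [ 0.2998 -0.0489 -0.1555]
```

Call:
{"method": "arm_command", "body": {"series": [[[0, 0, -0.008, 0, 0, 0, -0.42], [0, 0, -0.015, 0, 0, 0, -0.42], [0, 0, -0.022, 0, 0, 0, -0.42], [0, -0.003, -0.025, 0, 0, 0, -0.42], [0, -0.006, -0.025, 0, 0, 0, -0.42], [0, -0.01, -0.025, 0, 0, 0, -0.42], [0.008, -0.012, -0.02, 0, 0, 0, -0.42], [0.014, -0.012, -0.012, 0, 0, 0, -0.42], [0.02, -0.008, -0.006, 0, 0, 0, -0.42], [0.025, -0.004, 0, 0, 0, 0, -0.42]]]}}

```text
t: 27.28
position: [0.5339, -0.0817, 0.2056]
tcp_rot: [2.187, 2.251, 0.002]
force: [0.1, 0.1, -2.5]
grip_width: 0.0253
```

```bash
python3 to.py .5325 .1 .2
```

```text
pos [ 0.5339 -0.0817  0.2056] rotvec tool [ 0.0027  0.0013 -0.0012] /8 [ 0.0003  0.0002 -0.0001] 
 delta now-axes [0.1817 0.0038 0.0053]  after-turn axes [0.1817 0.0041 0.0056]
```

Call:
{"method": "arm_command", "body": {"series": [[[0.028, 0.001, 0, 0, 0, 0, -0.42], [0.028, 0.001, 0, 0, 0, 0, -0.42], [0.028, 0.001, 0, 0, 0, 0, -0.42], [0.028, 0.001, 0, 0, 0, 0, -0.42], [0.028, 0.001, 0, 0, 0, 0, -0.42], [0.025, 0, 0, 0, 0, 0, -0.42], [0.02, 0, 0, 0, 0, 0, -0.42], [0.012, 0, 0, 0, 0, 0, -0.42], [0.005, 0, 0, 0, 0, 0, -0.42], [0, 0, 0, 0, 0, 0, -0.42]]]}}

```text
t: 28.12
position: [0.5324, 0.1215, 0.2031]
tcp_rot: [-2.185, -2.256, 0.0]
force: [0.6, -0.2, -1.9]
grip_width: 0.0251
```

Call:
{"method": "arm_command", "body": {"series": [[[0, 0, 0, 0, 0, 0, -0.42]]]}}

```text
t: 28.2
position: [0.5325, 0.1203, 0.203]
tcp_rot: [-2.187, -2.255, 0.001]
force: [0.2, -0.1, -1.0]
grip_width: 0.0255
```

```bash
python3 to.py .5327 .1503 .0606;python3 d.py 20 wrist
```

```text
pos [0.5325 0.1203 0.203 ] rotvec tool [-0.0009 -0.0002  0.0006] /8 [-0.0001 -0.      0.0001] 
 delta now-axes [0.03   0.0012 0.1424]  after-turn axes [0.03   0.0011 0.1424]
28.2 [0.5325 0.1203 0.203 ] 0.025488768049664556 [ 0.1948 -0.0614 -0.9601] [ 0.0007  0.107   1.7106  0.0001  1.325  -0.03  ]
[[-0.0306  0.9995 -0.0009]
 [ 0.9995  0.0306  0.0001]
 [ 0.0002 -0.0009 -1.    ]]
```

View pics/wrist20.png

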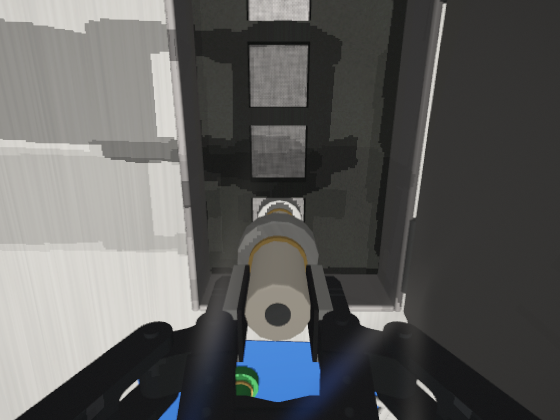

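```bash
python3 -c "
from h import *
import json
st={k:np.array(v) for k,v in json.load(open('st20.json')).items()}
print(camT('wrist',st)[1][:3,3])
for n,q in (('p3',[[251,152],[306.5,152],[279,125],[279,177.5]]),('p2',[[249.5,76],[308,76],[279,44.5],[279,107]])):
  for z in (.028,.048): print(n,z,onz('wrist',q,z,st)[:,:2].tolist())
"
```

```text
[0.52976272 0.20238283 0.3451741 ]
p3 0.028 [[0.5073793860328253, 0.15018977581961934], [0.5571219630679911, 0.15168328989532837], [0.5317365178342884, 0.17449234480179016], [0.5332113151680521, 0.12758897964709792]]
p3 0.048 [[0.5087908087103826, 0.1534809057927526], [0.5553967754481011, 0.15488024357305294], [0.5316120564668607, 0.17625103128953637], [0.5329938577240347, 0.13230524467013266]]
p2 0.028 [[0.5058234249994751, 0.2135137552525784], [0.5547233941533432, 0.21497098209139073], [0.5297367340266435, 0.23798266094999282], [0.5312631900422657, 0.18953183861129747]]
p2 0.048 [[0.5073329616809809, 0.21281187445298172], [0.5531494527375149, 0.21417721315529675], [0.5297383727299718, 0.23573784799544328], [0.5311685752351696, 0.19034218197001868]]
```

Call:
{"method": "arm_command", "body": {"series": [[[0.01, 0.0005, 0, 0, 0, 0, -0.42], [0.013, 0.0005, 0, 0, 0, 0, -0.42], [0.007, 0.0002, 0, 0, 0, 0, -0.42], [0, 0, 0, 0, 0, 0, -0.42], [0, 0, 0.015, 0, 0, 0, -0.42], [0, 0, 0.025, 0, 0, 0, -0.42], [0, 0, 0.025, 0, 0, 0, -0.42], [0, 0, 0.015, 0, 0, 0, -0.42], [0, 0, 0, 0, 0, 0, -0.42], [0, 0, 0, 0, 0, 0, -0.42]]]}}

```text
t: 29.08
position: [0.532, 0.1511, 0.1224]
tcp_rot: [-2.185, -2.254, 0.003]
force: [0.4, -0.1, -1.8]
grip_width: 0.0255
```

```bash
python3 to.py .5327 .1503 .0606
```

```text
pos [0.532  0.1511 0.1224] rotvec tool [-0.0029 -0.0006  0.0011] /8 [-0.0004 -0.0001  0.0001] 
 delta now-axes [-0.0009  0.0008  0.0618]  after-turn axes [-0.0008  0.0006  0.0618]
```

Call:
{"method": "arm_command", "body": {"series": [[[-0.0006, 0.0006, 0.015, 0, 0, 0, -0.42], [0, 0, 0.02, 0, 0, 0, -0.42], [0, 0, 0.012, 0, 0, 0, -0.42], [0, 0, 0.005, 0, 0, 0, -0.42], [0, 0, 0.003, 0, 0, 0, -0.42], [0, 0, 0, 0, 0, 0, -0.42], [0, 0, 0, 0, 0, 0, -0.42]]]}}

```text
t: 29.67
position: [0.534, 0.1506, 0.069]
tcp_rot: [-2.187, -2.255, -0.002]
force: [-0.5, 0.4, -1.9]
grip_width: 0.0254
```

```bash
python3 to.py .5327 .1503 .0606
```

```text
pos [0.534  0.1506 0.069 ] rotvec tool [ 0.0008 -0.0008  0.0009] /8 [ 0.0001 -0.0001  0.0001] 
 delta now-axes [-0.0003 -0.0013  0.0084]  after-turn axes [-0.0003 -0.0013  0.0084]
```

Call:
{"method": "arm_command", "body": {"series": [[[0, -0.001, 0.003, 0, 0, 0, -0.42], [0, 0, 0.003, 0, 0, 0, -0.42], [0, 0, 0.002, 0, 0, 0, -0.42], [0, 0, 0.001, 0, 0, 0, -0.42], [0, 0, 0, 0, 0, 0, -0.42]]]}}

```text
t: 30.08
position: [0.5325, 0.1506, 0.0606]
tcp_rot: [-2.186, -2.255, 0.0]
force: [-4.8, -1.0, 10.1]
grip_width: 0.0257
```

Call:
{"method": "arm_command", "body": {"series": [[[0, 0, -0.001, 0, 0, 0, -0.4], [0, 0, 0, 0, 0, 0, -0.36], [0, 0, 0, 0, 0, 0, -0.3], [0, 0, 0, 0, 0, 0, -0.1], [0, 0, 0, 0, 0, 0, 0.18], [0, 0, 0, 0, 0, 0, 0.18], [0, 0, -0.02, 0, 0, 0, 0.18], [0, 0, -0.03, 0, 0, 0, 0.18], [0, 0, -0.035, 0, 0, 0, 0.18], [0, 0, -0.035, 0, 0, 0, 0.18]]]}}

```text
t: 30.92
position: [0.5316, 0.1504, 0.1807]
tcp_rot: [-2.185, -2.254, 0.002]
force: [1.0, -0.6, -0.3]
grip_width: 0.0501
```

Call:
{"method": "arm_command", "body": {"series": [[[0, 0, -0.035, 0, 0, 0, 0.18], [-0.02, 0, -0.02, 0, 0, 0, 0.18], [-0.035, 0, 0, 0, 0, 0, 0.18], [-0.035, 0, 0, 0, 0, 0, 0.18], [-0.035, 0, 0, 0, 0, 0, 0.18], [0, 0, 0, 0, 0, 0, 0.18]]]}}

```text
t: 31.42
position: [0.5365, 0.0202, 0.235]
tcp_rot: [2.192, 2.249, -0.003]
force: [-0.1, -0.5, 0.4]
grip_width: 0.0506
```

```bash
python3 d.py 21 wrist top side
```

```text
31.4167 [0.5365 0.0202 0.235 ] 0.050627360362567285 [-0.071  -0.4911  0.4195] [-0.1863  0.0574  1.699  -0.0021  1.3853 -0.2115]
[[-0.0256  0.9997 -0.0004]
 [ 0.9997  0.0256 -0.002 ]
 [-0.002  -0.0005 -1.    ]]
```

View pics/wrist21.png

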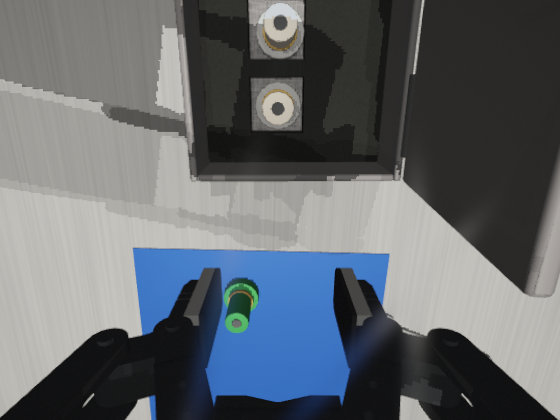

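View pics/side21.png

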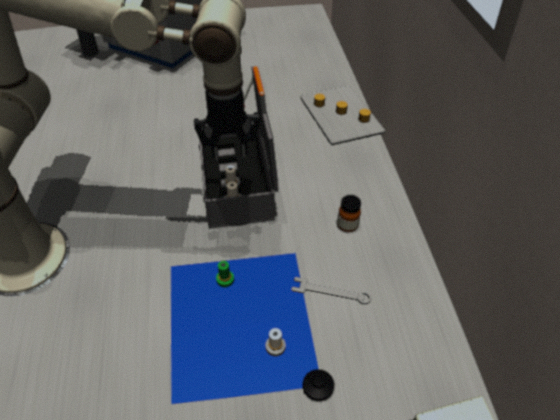

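```bash
python3 to.py .5887 -.3185 .105
```

```text
pos [0.5361 0.0255 0.2347] rotvec tool [-0.0012 -0.0014 -0.0001] /8 [-0.0001 -0.0002 -0.    ] 
 delta now-axes [-0.3456  0.0424  0.1292]  after-turn axes [-0.3455  0.0422  0.1297]
```

Call:
{"method": "arm_command", "body": {"series": [[[-0.025, 0.004, 0, 0, 0, 0, 0.05], [-0.035, 0.006, 0, 0, 0, 0, 0.05], [-0.035, 0.006, 0.005, 0, 0, 0, 0.05], [-0.035, 0.006, 0.01, 0, 0, 0, 0.05], [-0.035, 0.006, 0.015, 0, 0, 0, 0.05], [-0.035, 0.006, 0.015, 0, 0, 0, 0.05], [-0.035, 0.006, 0.015, 0, 0, 0, 0.05], [-0.035, 0.006, 0.015, 0, 0, 0, 0.05], [-0.03, 0.006, 0.015, 0, 0, 0, 0.05], [-0.02, 0.004, 0.015, 0, 0, 0, 0.05]]]}}

```text
t: 32.4
position: [0.6028, -0.294, 0.1285]
tcp_rot: [-2.186, -2.255, 0.0]
force: [0.4, -0.1, 0.4]
grip_width: 0.0449
```

Call:
{"method": "arm_command", "body": {"series": [[[0, 0, 0.01, 0, 0, 0, 0.05], [0, 0, 0, 0, 0, 0, 0.05]]]}}

```text
t: 32.57
position: [0.6009, -0.2908, 0.1159]
tcp_rot: [-2.182, -2.25, 0.001]
force: [-1.3, 1.3, -0.9]
grip_width: 0.0445
```

```bash
python3 to.py .5885 -.3188 .03; python3 d.py 22 wrist
```

```text
pos [ 0.6009 -0.2908  0.1159] rotvec tool [-0.0054 -0.0049  0.001 ] /8 [-0.0007 -0.0006  0.0001] 
 delta now-axes [-0.0281 -0.0128  0.0859]  after-turn axes [-0.0277 -0.0132  0.0859]
32.5667 [ 0.6009 -0.2908  0.1159] 0.04448504285206737 [-1.2884  1.3197 -0.8711] [-0.6316  0.498   1.4075  0.0006  1.2434 -0.6627]
[[-0.031   0.9995 -0.0055]
 [ 0.9995  0.031   0.0048]
 [ 0.0049 -0.0054 -1.    ]]
```

View pics/wrist22.png

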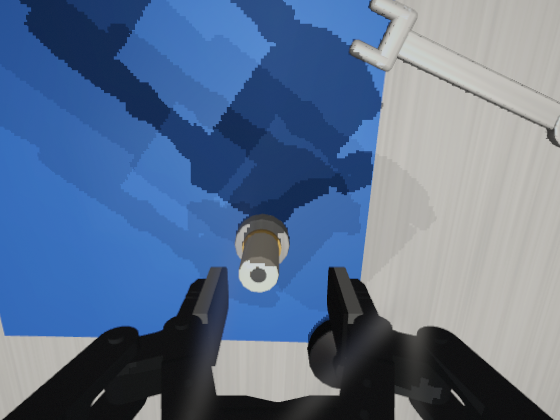

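```bash
python3 -c "
from h import *
import json
st={k:np.array(v) for k,v in json.load(open('st22.json')).items()}
print(onz('wrist',[[258.5,275]],.06,st),onz('wrist',[[262,241]],.007,st))"
```

```text
[[ 0.58906829 -0.31829198  0.06      ]] [[ 0.58878792 -0.31789154  0.007     ]]
```

Call:
{"method": "arm_command", "body": {"series": [[[-0.01, -0.005, 0, 0, 0, 0, 0.05], [-0.01, -0.005, 0, 0, 0, 0, 0.05], [-0.008, -0.003, 0, 0, 0, 0, 0.05], [0, 0, 0, 0, 0, 0, 0.05], [0, 0, 0, 0, 0, 0, 0.05]]]}}

```text
t: 33.03
position: [0.5897, -0.3217, 0.1204]
tcp_rot: [-2.188, -2.254, -0.0]
force: [-0.4, 0.4, 1.0]
grip_width: 0.0448
```

```bash
python3 to.py .5885 -.3188 .03; python3 d.py 23 wrist
```

```text
pos [ 0.5897 -0.3217  0.1204] rotvec tool [ 0.0001 -0.0002 -0.0003] /8 [ 0. -0. -0.] 
 delta now-axes [ 0.0029 -0.0012  0.0904]  after-turn axes [ 0.0029 -0.0012  0.0904]
33.0333 [ 0.5897 -0.3217  0.1204] 0.044787920364139575 [-0.3894  0.4122  0.9571] [-0.6789  0.4984  1.3975  0.0002  1.2458 -0.7087]
[[-0.0297  0.9996  0.0001]
 [ 0.9996  0.0297  0.0002]
 [ 0.0002  0.0001 -1.    ]]
```

View pics/wrist23.png

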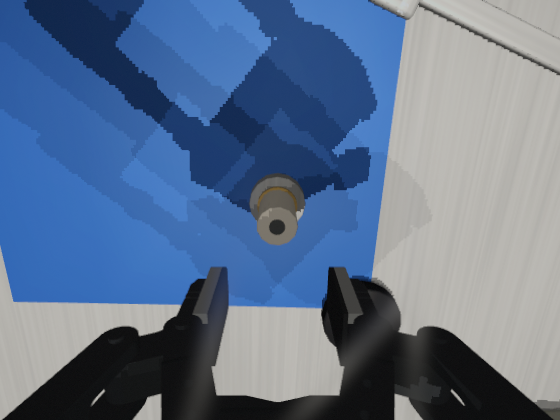

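Call:
{"method": "arm_command", "body": {"series": [[[0.003, -0.0008, 0.01, 0, 0, 0, 0.05], [0, 0, 0.025, 0, 0, 0, 0.05], [0, 0, 0.025, 0, 0, 0, 0.05], [0, 0, 0.02, 0, 0, 0, 0.05], [0, 0, 0.01, 0, 0, 0, 0.05], [0, 0, 0, 0, 0, 0, 0.05], [0, 0, 0, 0, 0, 0, 0.05]]]}}

```text
t: 33.67
position: [0.5887, -0.3175, 0.0293]
tcp_rot: [-2.185, -2.254, 0.0]
force: [-0.2, 0.5, 0.1]
grip_width: 0.0452
```

```bash
python3 to.py .589 -.3184 .03; python3 d.py 24 wrist
```

```text
pos [ 0.5887 -0.3175  0.0293] rotvec tool [-0.0015 -0.0014  0.0011] /8 [-0.0002 -0.0002  0.0001] 
 delta now-axes [-0.0009  0.0002 -0.0007]  after-turn axes [-0.0009  0.0002 -0.0007]
33.6667 [ 0.5887 -0.3175  0.0293] 0.04524979561082342 [-0.1822  0.5236  0.0744] [-0.6748  0.605   1.4425  0.0001  1.0962 -0.7059]
[[-0.0311  0.9995 -0.0015]
 [ 0.9995  0.0311  0.0013]
 [ 0.0014 -0.0015 -1.    ]]
```

View pics/wrist24.png

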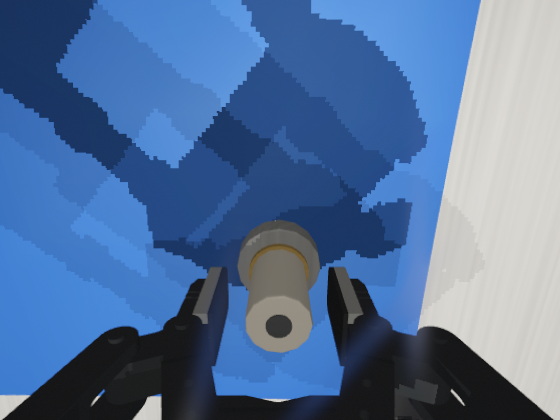

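Call:
{"method": "arm_command", "body": {"series": [[[-0.0005, 0, 0, 0, 0, 0, -0.2], [0, 0, 0, 0, 0, 0, -0.3], [0, 0, 0, 0, 0, 0, -0.35], [0, 0, 0, 0, 0, 0, -0.38], [0, 0, 0, 0, 0, 0, -0.39], [0, 0, 0, 0, 0, 0, -0.4], [0, 0, 0, 0, 0, 0, -0.41], [0, 0, 0, 0, 0, 0, -0.42], [0, 0, 0, 0, 0, 0, -0.42], [0, 0, 0, 0, 0, 0, -0.42]]]}}

```text
t: 34.55
position: [0.5892, -0.3187, 0.0302]
tcp_rot: [-2.187, -2.255, -0.0]
force: [-0.3, 1.0, 5.4]
grip_width: 0.025
```

Call:
{"method": "arm_command", "body": {"series": [[[0, 0, -0.002, 0, 0, 0, -0.42], [0, 0, -0.003, 0, 0, 0, -0.42], [0, 0, -0.004, 0, 0, 0, -0.42], [0, 0, -0.004, 0, 0, 0, -0.42], [0, 0, 0, 0, 0, 0, -0.42], [0, 0, 0, 0, 0, 0, -0.42]]]}}

```text
t: 35.05
position: [0.589, -0.3186, 0.0429]
tcp_rot: [-2.187, -2.255, 0.0]
force: [0.5, 0.6, -1.1]
grip_width: 0.0255
```

```bash
python3 d.py 25 wrist;  python3 to.py .53 .0 .2
```

```text
35.05 [ 0.589  -0.3186  0.0429] 0.025517045860551382 [ 0.5122  0.5984 -1.1388] [-0.6758  0.587   1.4384 -0.      1.1167 -0.7066]
[[-0.0308  0.9995 -0.0005]
 [ 0.9995  0.0308  0.0003]
 [ 0.0004 -0.0005 -1.    ]]
pos [ 0.5888 -0.3184  0.0426] rotvec tool [-0.0009 -0.0008  0.0008] /8 [-0.0001 -0.0001  0.0001] 
 delta now-axes [ 0.3202 -0.0491 -0.1571]  after-turn axes [ 0.3201 -0.0492 -0.1574]
```

View pics/wrist25.png

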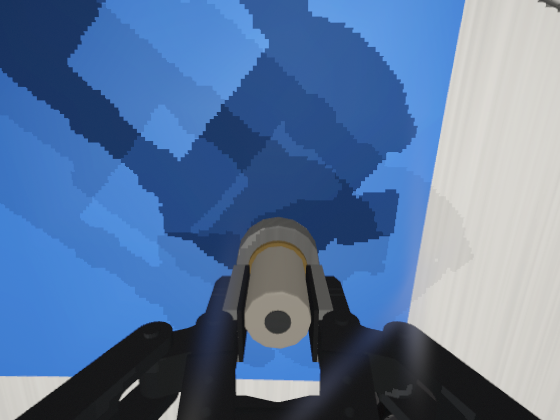

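Call:
{"method": "arm_command", "body": {"series": [[[0, 0, -0.008, 0, 0, 0, -0.42], [0, 0, -0.015, 0, 0, 0, -0.42], [0, 0, -0.022, 0, 0, 0, -0.42], [0, -0.002, -0.025, 0, 0, 0, -0.42], [0, -0.004, -0.025, 0, 0, 0, -0.42], [0, -0.006, -0.025, 0, 0, 0, -0.42], [0.008, -0.008, -0.02, 0, 0, 0, -0.42], [0.014, -0.009, -0.012, 0, 0, 0, -0.42], [0.02, -0.009, -0.006, 0, 0, 0, -0.42], [0.025, -0.009, 0, 0, 0, 0, -0.42]]]}}

```text
t: 35.93
position: [0.5407, -0.2543, 0.2049]
tcp_rot: [2.185, 2.25, 0.001]
force: [0.3, 1.1, -0.9]
grip_width: 0.025
```

```bash
python3 -c "
from h import *
print(held(25,[277.5,322],.0298))";  python3 to.py .5303 .2138 .2
```

```text
[[-0.00038555  0.00021353  0.0298    ]]
pos [ 0.5407 -0.2543  0.2049] rotvec tool [ 0.0041  0.0036 -0.0007] /8 [ 0.0005  0.0004 -0.0001] 
 delta now-axes [0.4682 0.0033 0.0032]  after-turn axes [0.4682 0.0036 0.0049]
```

Call:
{"method": "arm_command", "body": {"series": [[[0.028, 0, 0, 0, 0, 0, -0.42], [0.028, 0, 0, 0, 0, 0, -0.42], [0.028, 0, 0, 0, 0, 0, -0.42], [0.028, 0, 0, 0, 0, 0, -0.42], [0.028, 0, 0, 0, 0, 0, -0.42], [0.028, 0, 0, 0, 0, 0, -0.42], [0.028, 0, 0, 0, 0, 0, -0.42], [0.028, 0, 0, 0, 0, 0, -0.42], [0.022, 0, 0, 0, 0, 0, -0.42], [0.015, 0, 0, 0, 0, 0, -0.42]]]}}

```text
t: 36.77
position: [0.5319, 0.01, 0.2026]
tcp_rot: [2.185, 2.257, 0.002]
force: [-0.1, 0.4, -1.7]
grip_width: 0.0249
```

```bash
 python3 to.py .5303 .2138 .2
```

```text
pos [0.5319 0.01   0.2026] rotvec tool [ 0.001  -0.0009  0.0024] /8 [ 0.0001 -0.0001  0.0003] 
 delta now-axes [0.2038 0.005  0.0028]  after-turn axes [0.2038 0.0045 0.0026]
```

Now toward pocket 2, TCP target (0.5307, 0.2136).

Call:
{"method": "arm_command", "body": {"series": [[[0.022, 0.001, 0, 0, 0, 0, -0.42], [0.028, 0.001, 0, 0, 0, 0, -0.42], [0.028, 0.001, 0, 0, 0, 0, -0.42], [0.028, 0.001, 0, 0, 0, 0, -0.42], [0.028, 0.001, 0, 0, 0, 0, -0.42], [0.022, 0, 0, 0, 0, 0, -0.42], [0.016, 0, 0, 0, 0, 0, -0.42], [0.008, 0, 0, 0, 0, 0, -0.42], [0, 0, 0, 0, 0, 0, -0.42], [0, 0, 0, 0, 0, 0, -0.42]]]}}

```text
t: 37.6
position: [0.5316, 0.1876, 0.2018]
tcp_rot: [-2.186, -2.256, -0.0]
force: [0.0, -0.1, -1.1]
grip_width: 0.0255
```

```bash
 python3 to.py .5307 .2136 .0582; python3 d.py 26 wrist
```

```text
pos [0.5316 0.1876 0.2018] rotvec tool [ 0.     -0.0003  0.0013] /8 [ 0.     -0.      0.0002] 
 delta now-axes [ 0.026  -0.0001  0.1436]  after-turn axes [ 0.0261 -0.0001  0.1436]
37.6 [0.5316 0.1876 0.2018] 0.02552665741172903 [ 0.0175 -0.101  -1.0834] [0.1247 0.1528 1.6627 0.0003 1.326  0.0934]
[[-0.0313  0.9995  0.    ]
 [ 0.9995  0.0313  0.0003]
 [ 0.0003  0.     -1.    ]]
```

View pics/wrist26.png

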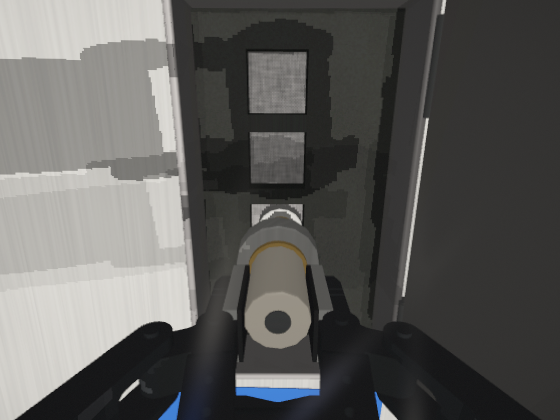

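```bash
python3 -c "
from h import *
import json
st={k:np.array(v) for k,v in json.load(open('st26.json')).items()}
q=[[250,158],[305,158],[278,132],[278,184]]
for z in (.028,.048): print(z,onz('wrist',q,z,st)[:,:2].tolist())
"
```

```text
0.028 [[0.5057979282791921, 0.21227221361017273], [0.5551700753020317, 0.21378058316119666], [0.5302204802346145, 0.23590423385825965], [0.5316804635103289, 0.1890390946000559]]
0.048 [[0.5072425861222388, 0.21590318483878498], [0.5534890006500072, 0.21731606006751358], [0.5301189552830521, 0.238039070564315], [0.5314865075537901, 0.19414094606035392]]
```

Call:
{"method": "arm_command", "body": {"series": [[[0.009, 0, 0, 0, 0, 0, -0.42], [0.011, 0, 0, 0, 0, 0, -0.42], [0.006, 0, 0, 0, 0, 0, -0.42], [0, 0, 0, 0, 0, 0, -0.42], [0, 0, 0.015, 0, 0, 0, -0.42], [0, 0, 0.025, 0, 0, 0, -0.42], [0, 0, 0.025, 0, 0, 0, -0.42], [0, 0, 0.015, 0, 0, 0, -0.42], [0, 0, 0, 0, 0, 0, -0.42], [0, 0, 0, 0, 0, 0, -0.42]]]}}

```text
t: 38.48
position: [0.5299, 0.2138, 0.1205]
tcp_rot: [-2.185, -2.254, 0.003]
force: [0.3, -0.5, -0.6]
grip_width: 0.0253
```

```bash
 python3 to.py .5307 .2136 .0582
```

```text
pos [0.5299 0.2138 0.1205] rotvec tool [-0.0028 -0.0004  0.0009] /8 [-0.0004 -0.0001  0.0001] 
 delta now-axes [-0.0003  0.0009  0.0622]  after-turn axes [-0.0003  0.0008  0.0623]
```

Call:
{"method": "arm_command", "body": {"series": [[[0, 0, 0.015, 0, 0, 0, -0.42], [0, 0, 0.02, 0, 0, 0, -0.42], [0, 0, 0.012, 0, 0, 0, -0.42], [0, 0, 0.005, 0, 0, 0, -0.42], [0, 0, 0.003, 0, 0, 0, -0.42], [0, 0, 0, 0, 0, 0, -0.42], [0, 0, 0, 0, 0, 0, -0.42]]]}}

```text
t: 39.07
position: [0.5313, 0.2142, 0.0671]
tcp_rot: [-2.187, -2.255, -0.002]
force: [0.4, 0.3, -1.0]
grip_width: 0.0252
```

```bash
 python3 to.py .5307 .2136 .0582
```

```text
pos [0.5313 0.2142 0.0671] rotvec tool [ 0.0008 -0.0011  0.0008] /8 [ 0.0001 -0.0001  0.0001] 
 delta now-axes [-0.0006 -0.0006  0.0089]  after-turn axes [-0.0006 -0.0006  0.0089]
```

Call:
{"method": "arm_command", "body": {"series": [[[0, 0, 0.003, 0, 0, 0, -0.42], [0, 0, 0.003, 0, 0, 0, -0.42], [0, 0, 0.002, 0, 0, 0, -0.42], [0, 0, 0.001, 0, 0, 0, -0.42], [0, 0, 0, 0, 0, 0, -0.42]]]}}

```text
t: 39.48
position: [0.5307, 0.2141, 0.0582]
tcp_rot: [-2.186, -2.255, 0.0]
force: [-2.7, -0.9, 6.2]
grip_width: 0.0255
```

Call:
{"method": "arm_command", "body": {"series": [[[0, 0, 0, 0, 0, 0, -0.4], [0, 0, 0, 0, 0, 0, -0.36], [0, 0, 0, 0, 0, 0, -0.3], [0, 0, 0, 0, 0, 0, -0.1], [0, 0, 0, 0, 0, 0, 0.18], [0, 0, 0, 0, 0, 0, 0.18], [0, 0, -0.02, 0, 0, 0, 0.18], [0, 0, -0.03, 0, 0, 0, 0.18], [0, 0, -0.035, 0, 0, 0, 0.18], [0, 0, -0.035, 0, 0, 0, 0.18]]]}}

```text
t: 40.32
position: [0.5298, 0.2138, 0.1777]
tcp_rot: [-2.185, -2.254, 0.002]
force: [0.3, 0.0, -0.2]
grip_width: 0.0504
```

Call:
{"method": "arm_command", "body": {"series": [[[0, -0.01, -0.035, 0, 0, 0, 0.18], [-0.02, -0.02, -0.03, 0, 0, 0, 0.18], [-0.035, -0.02, -0.02, 0, 0, 0, 0.18], [-0.035, -0.02, 0, 0, 0, 0, 0.18], [-0.03, -0.02, 0, 0, 0, 0, 0.18], [0, 0, 0, 0, 0, 0, 0.18], [0, 0, 0, 0, 0, 0, 0.18]]]}}

```text
t: 40.9
position: [0.4453, 0.0928, 0.2606]
tcp_rot: [-2.19, -2.252, -0.001]
force: [0.1, 0.7, 0.3]
grip_width: 0.0507
```

```bash
python3 d.py 27 wrist side top
```

```text
40.9 [0.4453 0.0928 0.2606] 0.05070072831275471 [0.0908 0.6689 0.2916] [-0.0619 -0.1838  1.8778  0.001   1.4477 -0.09  ]
[[-0.028   0.9996 -0.0001]
 [ 0.9996  0.028   0.001 ]
 [ 0.001  -0.0001 -1.    ]]
```

View pics/wrist27.png

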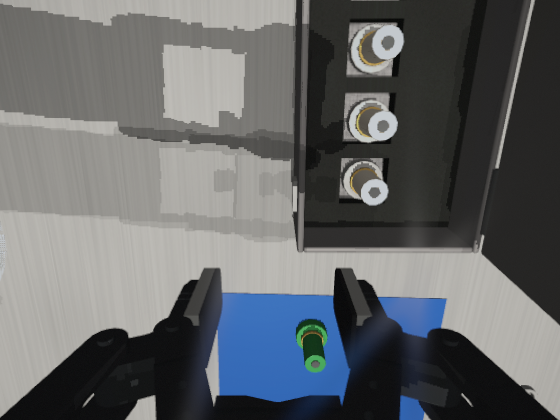

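View pics/side27.png

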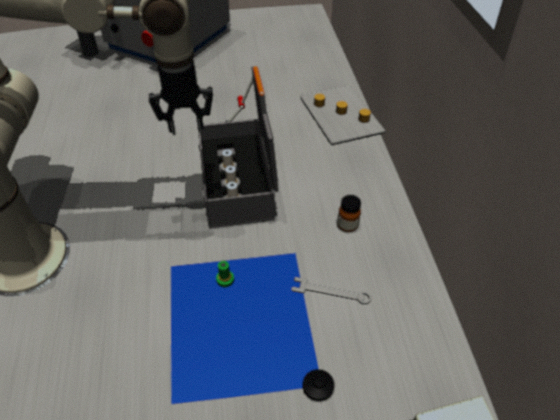

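```bash
python3 f.py 27; python3 -c "
from h import *
import json
st={k:np.array(v) for k,v in json.load(open('st27.json')).items()}
print(onz('wrist',[[388.5,42],[382,125.5],[374.5,192.5]],.088,st))
print(onz('wrist',[[374,50],[370,120],[363,183]],.035,st))
print([ (c,len(arm.regions_of(c,'valve1_mid'))) for c in ('top',)])
a=cv2.imread('pics/top27.png');cv2.imwrite('pics/t27b.png',a)
"
```

```text
side [([np.int32(144), np.int32(30), np.int32(8), np.int32(7), np.int32(20)], array([147.3 ,  32.55])), ([np.int32(254), np.int32(74), np.int32(6), np.int32(18), np.int32(26)], array([256.5769,  82.7692])), ([np.int32(238), np.int32(96), np.int32(6), np.int32(10), np.int32(40)], array([240.05, 100.25]))]
top [([np.int32(107), np.int32(216), np.int32(18), np.int32(6), np.int32(90)], array([115.0778, 218.6556]))]
[[0.53089381 0.21423891 0.088     ]
 [0.53403893 0.14918209 0.088     ]
 [0.53462904 0.08900309 0.088     ]]
[[0.53302301 0.21383837 0.035     ]
 [0.53670649 0.1499651  0.035     ]
 [0.53665491 0.084737   0.035     ]]
[('top', 0)]
```

View pics/top27.png

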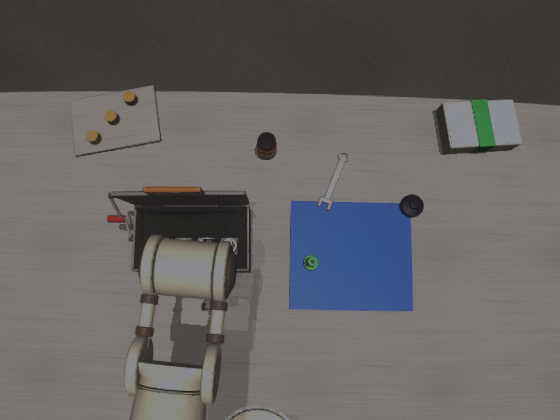

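Call:
{"method": "arm_command", "body": {"series": [[[0, 0, 0, 0, 0, 0, 0.18], [0, 0, 0, 0, 0, 0, 0.18], [0, 0, 0, 0, 0, 0, 0.18]]]}}

```text
t: 41.35
position: [0.4459, 0.0942, 0.2604]
tcp_rot: [-2.185, -2.255, 0.001]
force: [0.3, -0.1, -0.6]
grip_width: 0.0503
```

```bash
python3 -c "
from plant import arm
print(arm.finish_job())"
```

```text
the job is handed in; nothing more can be done
None
```

The lid is up with its stay locked over centre, and all three white valve bodies present stand in pockets 4, 3 and 2. I handed the job in at about 41 s of the 210 s allowed; it reports no verdict.

**Lid and stay:** I raised the lid by the orange bar, then pushed the red knob until the push force jumped to about 21 N at its stop. Measured in the wrist picture, the links were bent roughly 0.3 to 0.4 rad past the line. The knob sat at the same pixels in the last pictures as just after locking.

**Valves:** The foot reached the floor height I expected in each pocket, with an upward contact force each time. The grip was only about 1.4 mm tighter than the 26 mm stem; grip force is not measured, so I can't state it in newtons. The last pictures show the three valve bodies upright, with their tops within about 3 mm of the pocket centres.

**Other things:** The jar, spanner and handwheel looked unmoved, and I did not touch the green look-alike. At the end the arm hung clear with the force near zero.

**Checks that disagreed or failed:**
- The foot positions read from the last wrist picture came out 2 to 5 mm off the pocket centres. I rate that estimate as poor, because the view was slanted and the height assumed.
- The last valve search in the top camera returned nothing, because the arm covered the case in that view.

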